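# Pack a saggar for firing

### The arm

A 7-joint arm with a two-finger parallel gripper is mounted at the origin on the work surface. World frame = base frame: x ahead of the robot, y to its left, z up, the work surface at z = 0. Lengths are in m, angles in rad, forces in N, time in s.
With the tool pointing down it reaches from about 0.425 to 0.925 m from the base axis. Payload 6.8 kg.
Tool frame: the origin (TCP) lies midway between the tips of the shut fingers; the grasp point (between the pads) lies 19 mm behind it (bot.pinch_z is the distance from the TCP to the grasp point, in m); z points along the fingers, y is the line along which they close (so a half turn about z gives the same grasp; the last joint's range is limited). The gripper opens to 85 mm and grips with 20 to 120 N. Pads are 22 mm wide; open, the fingers measure 114 mm over their backs; the gripper's body (76 mm by 85 mm) begins 54 mm behind the grasp point. The pads swing forward as they close: fully open they stand 13 mm farther back than shut.
Start: joints at [-1.373, 0.477, 0.022, 1.555, -0.011, 1.109, -0.083], TCP at [0.203, 0.644, 0.231] pointing down, gripper open.
Joint ranges: [-2.96, 2.96], [-0.34, 2.1], [-1.41, 1.46], [0.24, 2.44], [-1.37, 4.51], [0.17, 1.92], [-2.96, 2.96]. Speed limits (rad/s): [2.39, 2.39, 3.14, 3.14, 3.14, 3.14, 3.14].

### API

Orientations are given as a unit quaternion [w, x, y, z].
In Python, from station import bot, imaging gives the robot as it stands. The module is installed in compiled form; this text tells all that it offers.
- The arm moves only by the tool carry_out, never from a script. Its argument "targets" is a list of rows, each a list of 5 numbers: the shift along the tool's x, y, z in cm, then the turn about the tool's z in degrees, then the opening, from -1 (shut) to 1 (fully open). In form: [[x, y, z, yaw, gripper], ...]. A call has 1 to 12 rows; each row shifts and turns the commanded pose from where the row before left it, along the tool's axes as they then stand; what a row does not reach is not made up. A row lasts 1/10 s, in which the tool goes at most 50 mm and 8.59 degrees, less where a joint would pass 70% of its speed; a pose out of reach is approached as far as the arm can. A call is refused whole if a number of a shift passes 5 or a number of a turn 8.59, either way. A call with a gripper value outside its range is refused whole. The fingers move at their own pace and stop on an object; "force" is the grip in N (left out, the last holds). Time passes only in rows, so rows that do not move let the fingers close. It gives the time, the measured TCP pose, the force, the opening and the grip force at its end, in the units of the state.
- bot.get_obs(): the state, without advancing time (a new reading comes with each control period).
- imaging.read_camera(name): name is "scene" or "side" or "wrist"; returns the picture (420x560x3 uint8, red, green, blue); there is no depth.
- imaging.calibration(name): a dict with "fx", "fy", "cx", "cy" (pixels), "extrinsics" (4x4, takes a point from world to camera coordinates). Camera axes: x right, y up, looking along -z (the intrinsics and any distortion apply to the point x, -y, -z); pixel columns grow to the right and rows downward; lengths in m; the calibration is good to about 2 mm. A picture is of the moment at which its call begins: read the wrist's pose just before it. calibration takes no time and is no camera call; for the wrist camera it gives the pose at the moment of the call.
- bot.hand_in(): hands the job in; it is judged then, once.
The state is a dict: "t": time; "q": joint angles; "joint_vel": joint speeds; "joint_torque": joint torques, N m; "eef_pos": TCP position; "tool_rot": TCP orientation; "contact_force": force on the tool from outside, world axes, zero at the start; "torque": the same for the moment, N m; "gripper_width": opening from 0.0 (shut) to 1.0 (fully open); "grasp_force": force on a finger pad.
Only numpy, scipy, OpenCV 4.12 (cv2) and the standard library are available. Lean on these libraries where they do the work, as an engineer would, in place of code of your own. Each camera call takes 0.05 s, during which the arm holds its last target. There are 200 camera calls.

### The job

Pack every bisque jar and dish that is on the table into the saggar, each standing upright and flat on its floor. When all of them are in, mist the load: press the sprayer's cap right down and let it spring back up. Also stand the fireclay trial bar upright and fully down in the slot of its block (at any time), and leave the other things on the table where they are.

Things in the scene. Friction and masses are not known exactly. Their poses are not given: they have to be found in the camera images.
- saggar: Heavy fixed open-topped fireclay box (saggar), 276 x 148 x 50 mm outside, walls and floor 8 mm thick, so inside 260 mm along its x and 132 mm along its y. It is fixed; its long side (x) points roughly away from the robot. Origin: centre of the underside, z up.
- saggar_in (a point): Centre of the inner floor of the saggar (8 mm above the table); x along its 260 mm inner length, y along its 132 mm inner width, z up.
- spray_cap (a joint): How far the sprung cap of the sprayer is pressed down, m: 0 up, 0.008 fully down (stop). About 9 N holds it fully down.
- cap_top (a point): Centre of the top face of the sprayer's cap, about 154 mm above the table when up. The cap is a black disc of 40 mm diameter on an upright aluminium canister of 68 mm diameter, fixed to the table at the far left. z up.
- trial_bar: Loose fireclay bar standing on end on the table: 24 mm (its x) by 44 mm (its y) by 120 mm tall. Origin: centre of its underside, z up.
- bar_block: Brick-coloured slotted block fixed to the table, 70 mm (x) by 90 mm (y) by 34 mm tall, with an upright slot in the middle of its top: 28 mm along its x, 48 mm along its y, 24 mm deep. Origin: centre of its underside, z up.
- slot_floor (a point): Centre of the floor of the slot, 10 mm above the table; axes as the block's.
- round_jar_a: Loose bisque (pale unglazed clay) round lidded jar, body 60 mm diameter and 62 mm tall, with a round knob of 26 mm diameter standing 34 mm above it (96 mm in all). Lid and body are one piece. May be absent. Origin: centre of its underside, z up.
- round_jar_b: Loose bisque (pale unglazed clay) round lidded jar, body 60 mm diameter and 62 mm tall, with a round knob of 26 mm diameter standing 34 mm above it (96 mm in all). Lid and body are one piece. May be absent. Origin: centre of its underside, z up.
- square_jar_a: Loose bisque square lidded jar, body 60 x 60 mm and 62 mm tall, with a square knob of 26 x 26 mm (sides parallel to the body's) rising to 96 mm. Lid and body are one piece. May be absent. Origin: centre of its underside, z up.
- square_jar_b: Loose bisque square lidded jar, body 60 x 60 mm and 62 mm tall, with a square knob of 26 x 26 mm (sides parallel to the body's) rising to 96 mm. Lid and body are one piece. May be absent. Origin: centre of its underside, z up.
- dish_a: Loose bisque long lidded dish, body 122 mm (its x) by 60 mm (its y) and 62 mm tall, with a bar handle on top 60 mm long (x), 20 mm wide (y), rising to 96 mm. Lid and body are one piece. May be absent. Origin: centre of its underside, z up.
- dish_b: Loose bisque long lidded dish, body 122 mm (its x) by 60 mm (its y) and 62 mm tall, with a bar handle on top 60 mm long (x), 20 mm wide (y), rising to 96 mm. Lid and body are one piece. May be absent. Origin: centre of its underside, z up.
- slip_bowl: Bystander, not part of the job: wide white bowl.
- rib: Bystander, not part of the job: flat wooden rib.
- brush: Bystander, not part of the job: brush.
- spatula: Bystander, not part of the job: wooden spatula.
There are look-alikes about, which are no part of the job. Leave any purple look-alike of the square_jar_a alone.

How it is judged:
On the way, in this order (a step that is already met when the one before it is completed fails the run):
1. every jar and dish present stands upright on the floor of the saggar and is let go (x of round_jar_a in the frame of saggar_in between -0.105 and 0.105 m and y of round_jar_a in the frame of saggar_in between -0.04 and 0.04 m and z of round_jar_a in the frame of saggar_in between -0.005 and 0.005 m and angle between each of round_jar_a, round_jar_b, square_jar_a, square_jar_b, dish_a, dish_b's own z axis and vertical below 0.1 rad and x of round_jar_b in the frame of saggar_in between -0.105 and 0.105 m and y of round_jar_b in the frame of saggar_in between -0.04 and 0.04 m and z of round_jar_b in the frame of saggar_in between -0.005 and 0.005 m and x of square_jar_a in the frame of saggar_in between -0.105 and 0.105 m and y of square_jar_a in the frame of saggar_in between -0.04 and 0.04 m and z of square_jar_a in the frame of saggar_in between -0.005 and 0.005 m and x of square_jar_b in the frame of saggar_in between -0.105 and 0.105 m and y of square_jar_b in the frame of saggar_in between -0.04 and 0.04 m and z of square_jar_b in the frame of saggar_in between -0.005 and 0.005 m and x of dish_a in the frame of saggar_in between -0.075 and 0.075 m and y of dish_a in the frame of saggar_in between -0.04 and 0.04 m and z of dish_a in the frame of saggar_in between -0.005 and 0.005 m and x of dish_b in the frame of saggar_in between -0.075 and 0.075 m and y of dish_b in the frame of saggar_in between -0.04 and 0.04 m and z of dish_b in the frame of saggar_in between -0.005 and 0.005 m and linear speed of each of round_jar_a, round_jar_b, square_jar_a, square_jar_b, dish_a, dish_b below 0.03 m/s and contact force between the fingers and round_jar_a below 0.3 N and contact force between the fingers and round_jar_b below 0.3 N and contact force between the fingers and square_jar_a below 0.3 N and contact force between the fingers and square_jar_b below 0.3 N and contact force between the fingers and dish_a below 0.3 N and contact force between the fingers and dish_b below 0.3 N), for 0.3 s.
2. the sprayer's cap is pressed right down with the load in the saggar (value of joint spray_cap above 0.0062 m and x of round_jar_a in the frame of saggar_in between -0.105 and 0.105 m and y of round_jar_a in the frame of saggar_in between -0.04 and 0.04 m and z of round_jar_a in the frame of saggar_in between -0.005 and 0.005 m and angle between each of round_jar_a, round_jar_b, square_jar_a, square_jar_b, dish_a, dish_b's own z axis and vertical below 0.1 rad and x of round_jar_b in the frame of saggar_in between -0.105 and 0.105 m and y of round_jar_b in the frame of saggar_in between -0.04 and 0.04 m and z of round_jar_b in the frame of saggar_in between -0.005 and 0.005 m and x of square_jar_a in the frame of saggar_in between -0.105 and 0.105 m and y of square_jar_a in the frame of saggar_in between -0.04 and 0.04 m and z of square_jar_a in the frame of saggar_in between -0.005 and 0.005 m and x of square_jar_b in the frame of saggar_in between -0.105 and 0.105 m and y of square_jar_b in the frame of saggar_in between -0.04 and 0.04 m and z of square_jar_b in the frame of saggar_in between -0.005 and 0.005 m and x of dish_a in the frame of saggar_in between -0.075 and 0.075 m and y of dish_a in the frame of saggar_in between -0.04 and 0.04 m and z of dish_a in the frame of saggar_in between -0.005 and 0.005 m and x of dish_b in the frame of saggar_in between -0.075 and 0.075 m and y of dish_b in the frame of saggar_in between -0.04 and 0.04 m and z of dish_b in the frame of saggar_in between -0.005 and 0.005 m), for 0.05 s.
At the end, for the whole second after the job is handed in: All jars and dishes present are in the saggar, foot within 5 mm of its floor, tilt under 0.1 rad, at rest; the trial bar stands in the slot within 5 mm of centre and of full depth, tilt under 0.08 rad; the cap, pressed 6.2 mm or more after packing, is back within 2 mm of up (x of round_jar_a in the frame of saggar_in between -0.105 and 0.105 m and y of round_jar_a in the frame of saggar_in between -0.04 and 0.04 m and z of round_jar_a in the frame of saggar_in between -0.005 and 0.005 m and angle between each of round_jar_a, round_jar_b, square_jar_a, square_jar_b, dish_a, dish_b's own z axis and vertical below 0.1 rad and x of round_jar_b in the frame of saggar_in between -0.105 and 0.105 m and y of round_jar_b in the frame of saggar_in between -0.04 and 0.04 m and z of round_jar_b in the frame of saggar_in between -0.005 and 0.005 m and x of square_jar_a in the frame of saggar_in between -0.105 and 0.105 m and y of square_jar_a in the frame of saggar_in between -0.04 and 0.04 m and z of square_jar_a in the frame of saggar_in between -0.005 and 0.005 m and x of square_jar_b in the frame of saggar_in between -0.105 and 0.105 m and y of square_jar_b in the frame of saggar_in between -0.04 and 0.04 m and z of square_jar_b in the frame of saggar_in between -0.005 and 0.005 m and x of dish_a in the frame of saggar_in between -0.075 and 0.075 m and y of dish_a in the frame of saggar_in between -0.04 and 0.04 m and z of dish_a in the frame of saggar_in between -0.005 and 0.005 m and x of dish_b in the frame of saggar_in between -0.075 and 0.075 m and y of dish_b in the frame of saggar_in between -0.04 and 0.04 m and z of dish_b in the frame of saggar_in between -0.005 and 0.005 m and linear speed of each of round_jar_a, round_jar_b, square_jar_a, square_jar_b, dish_a, dish_b, trial_bar below 0.03 m/s and horizontal distance between trial_bar and slot_floor below 0.005 m and z of trial_bar in the frame of slot_floor below 0.005 m and angle between trial_bar's own z axis and vertical below 0.08 rad and value of joint spray_cap below 0.002 m); the robot touches nothing.
It fails at once if a bystander is moved more than 50 mm (distance of any of slip_bowl, rib, brush, spatula from where it was at the start of the episode above 0.05 m).
Of round_jar_a, round_jar_b, square_jar_a, square_jar_b, dish_a, dish_b only 4 to 6 are there at a start; the rules pass over those that are not, and their reading is None.
At some moment in a run one of round_jar_a, round_jar_b, square_jar_a, square_jar_b, dish_a, dish_b may be knocked a few centimetres aside while the robot is not near it.
It also fails if it takes over 208 s, if anything falls off the work surface, if the arm or the gripper's body presses on something with over 40 N, if the wrist force passes 120 N, or if a joint passes its speed limit or range.

## Working session

There is one attempt and no reset: what is moved stays moved. The work goes in short steps, Python scripts to look and compute and a tool call to move; the robot and the scene stay as the last step left them, time stands still between calls to the robot, and variables do not carry over. Pictures are saved under pics/ and viewed, at most 14 in all, crops included, and the job is handed in when it is done.

Besides the shell and the picture viewer there is one more tool, called after "Emit:" by a JSON object that holds its "name" and its "arguments", one argument or row to a line. carry_out: Moves the arm, as the interface text tells. Its arguments: {"type":"object","properties":{"targets":{"type":"array"},"force":{"type":"number"}},"required":["targets"]}

```bash
mkdir -p pics; cat > h.py <<'E'
import numpy as np, cv2
from station import bot, imaging
def snap(n,f=None):
    im=imaging.read_camera(n)
    if f: cv2.imwrite('pics/'+f,cv2.cvtColor(im,cv2.COLOR_RGB2BGR))
    return im
def ray(c,u,v):
    E=np.array(c['extrinsics']);R=E[:3,:3];t=E[:3,3]
    d=np.array([(u-c['cx'])/c['fx'],-(v-c['cy'])/c['fy'],-1.])
    return -R.T@t,R.T@d
def onz(c,u,v,z):
    o,d=ray(c,u,v);return o+d*(z-o[2])/d[2]
def proj(c,p):
    E=np.array(c['extrinsics']);q=E[:3,:3]@np.asarray(p)+E[:3,3]
    return c['cx']+c['fx']*q[0]/-q[2],c['cy']-c['fy']*q[1]/-q[2]
E
python3 - <<'E'
from h import *
for n in('scene','side','wrist'):
    snap(n,n+'0.png');c=imaging.calibration(n);print(n,{k:(np.round(v,3).tolist()) for k,v in c.items()})
    E=np.array(c['extrinsics']);print(-E[:3,:3].T@E[:3,3])
o=bot.get_obs();print(o)
E
```

```text
scene {'fx': 532.144, 'fy': 532.144, 'cx': 281.936, 'cy': 207.397, 'extrinsics': [[-0.854, 0.52, -0.004, 0.41], [-0.316, -0.513, 0.798, 0.065], [0.413, 0.683, 0.603, -1.651], [0.0, 0.0, 0.0, 1.0]]}
[1.05260373 0.94662833 0.94510328]
side {'fx': 470.759, 'fy': 470.759, 'cx': 286.61, 'cy': 210.325, 'extrinsics': [[0.865, -0.502, 0.025, -0.433], [0.263, 0.494, 0.829, -0.219], [-0.428, -0.71, 0.559, -1.046], [0.0, 0.0, 0.0, 1.0]]}
[-0.01511354 -0.8515635   0.77699588]
wrist {'fx': 293.61, 'fy': 293.61, 'cx': 279.378, 'cy': 206.229, 'extrinsics': [[0.301, 0.954, -0.001, -0.674], [-0.902, 0.284, -0.325, 0.043], [-0.309, 0.099, 0.946, -0.38], [0.0, 0.0, 0.0, 1.0]]}
[0.12394184 0.66771232 0.37267887]
{'t': 0.15, 'q': array([-1.37309772,  0.47761483,  0.0223847 ,  1.55615616, -0.01148647,
        1.10932358, -0.0831162 ]), 'joint_vel': array([ 0.0004387 , -0.00245261,  0.00027633, -0.00302257,  0.00032383,
        0.00052602, -0.00099996]), 'joint_torque': array([ 3.23476874e-03, -5.96924043e+01,  1.61067858e+00, -2.81492758e+01,
        1.26852840e-02,  6.54643445e-03,  3.73228522e-05]), 'eef_pos': array([0.20311215, 0.64326483, 0.23057552]), 'tool_rot': array([-4.24750962e-05,  1.52316798e-01,  9.88331484e-01, -6.85323022e-04]), 'contact_force': array([-0.85482267, -0.24917489,  0.38182293]), 'torque': array([-0.01508378, -0.02150627,  0.01124225]), 'grasp_force': 0.0, 'gripper_width': 0.998959619740728}
```

View pics/scene0.png

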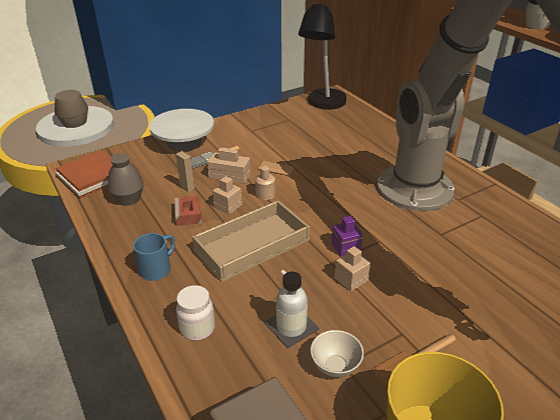

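View pics/side0.png

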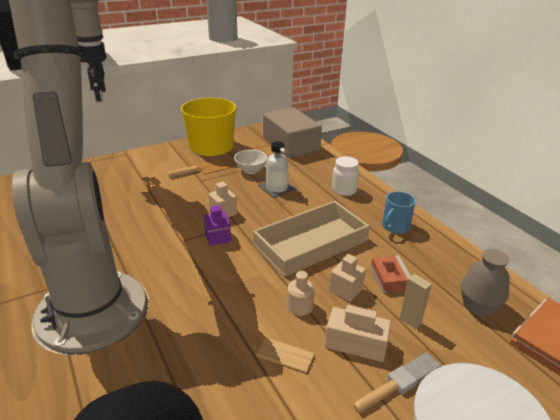

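Scene image: bisque square jars at about (228,195) and (352,268), round jar (264,182), dish (229,165), trial bar (185,172), block (188,210), saggar (250,238), black-capped bottle (291,305), and a purple look-alike (347,237). I'll enlarge both views.

```bash
python3 - <<'E'
import cv2
a=cv2.imread('pics/scene0.png')[135:355,155:385];cv2.imwrite('pics/sc.png',cv2.resize(a,None,fx=2.7,fy=2.7,interpolation=2))
a=cv2.imread('pics/side0.png')[135:375,190:450];cv2.imwrite('pics/si.png',cv2.resize(a,None,fx=2.5,fy=2.5,interpolation=2))
E
```

```text
(no output)
```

View pics/sc.png

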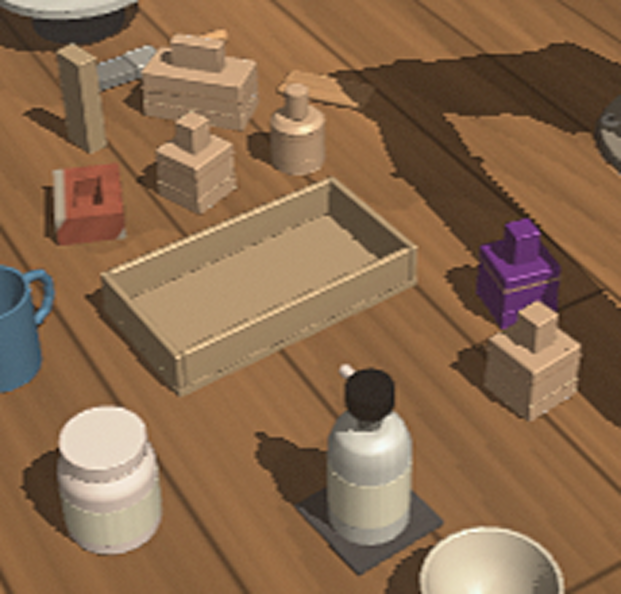

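View pics/si.png

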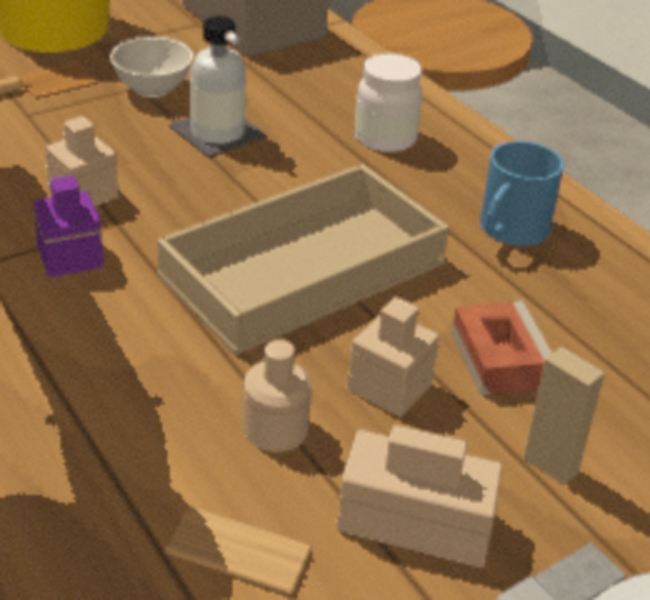

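Two square jars, one round jar and one dish are present (4 pieces). The black-capped bottle is the sprayer. The purple jar at side crop (68,230) is the look-alike to leave. Now positions from both views.

```bash
python3 - <<'E'
from h import *
cs=imaging.calibration('scene');cd=imaging.calibration('side')
S=lambda x,y,z:onz(cs,155+x/2.7,135+y/2.7,z)
D=lambda x,y,z:onz(cd,190+x/2.5,135+y/2.5,z)
def p(n,z,s=None,d=None):
    print(n,*(np.round(f(*q,z)[:2],3) for f,q in((S,s),(D,d)) if q))
p('sq1',.096,(193,120),(400,308));p('sq2',.096,(538,313),(79,126));p('round',.096,(297,91),(279,351))
p('dish',.096,(198,41),(428,438));p('bar',.12,(77,53),(575,363));p('cap',.154,(371,383),(219,26));p('purple',.096,(522,228),(65,187))
for n,z,ss,dd in(('saggar',.05,[(103,278),(333,181),(416,247),(181,360)],[(447,232),(238,318),(160,243),(363,169)]),
 ('sq1body',.062,[(158,152),(202,172),(235,155)],[(437,348),(351,345),(400,365)]),
 ('sq2body',.062,[(488,350),(535,378),(579,350)],[(48,157),(84,170),(116,155)]),
 ('dishbody',.062,[(144,88),(243,104),(257,72)],[(343,482),(490,505),(500,460),(357,429)]),
 ('handle',.096,[(171,42),(185,34),(224,42)],[(392,428),(388,440),(464,440),(462,452)]),
 ('bar',.12,[(57,50),(75,45),(97,56),(79,62)],[(541,357),(552,348),(603,373),(590,383)]),
 ('block',.034,[(66,170),(120,166),(124,203),(56,208)],[(455,312),(510,303),(548,355),(485,365)]),
 ('slot',.034,[(77,180),(102,178),(103,203)],[(482,320),(508,318),(527,346),(503,348)])):
    print(n,'S',*(np.round(S(*q,z)[:2],3) for q in ss),'D',*(np.round(D(*q,z)[:2],3) for q in dd))
o=bot.get_obs()
from scipy.spatial.transform import Rotation as R
q=o['tool_rot'];print(R.from_quat(np.r_[q[1:],q[0]]).as_matrix().round(3))
E
```

```text
sq1 [ 0.536 -0.211] [ 0.536 -0.221]
sq2 [0.414 0.223] [0.408 0.207]
round [ 0.415 -0.202] [ 0.409 -0.218]
dish [ 0.459 -0.353] [ 0.459 -0.361]
bar [ 0.601 -0.363] [ 0.602 -0.37 ]
cap [0.618 0.269] [0.612 0.252]
purple [0.352 0.118] [0.347 0.102]
saggar S [ 0.704 -0.076] [ 0.435 -0.094] [0.422 0.043] [0.69  0.066] D [ 0.692 -0.101] [ 0.428 -0.117] [0.417 0.025] [0.683 0.041]
sq1body S [ 0.575 -0.222] [ 0.551 -0.166] [ 0.508 -0.174] D [ 0.559 -0.251] [ 0.492 -0.211] [ 0.516 -0.254]
sq2body S [0.456 0.21 ] [0.442 0.26 ] [0.387 0.252] D [0.372 0.214] [0.397 0.17 ] [0.441 0.182]
dishbody S [ 0.534 -0.345] [ 0.454 -0.257] [ 0.409 -0.307] D [ 0.394 -0.342] [ 0.482 -0.417] [ 0.52  -0.385] [ 0.437 -0.3  ]
handle S [ 0.486 -0.367] [ 0.465 -0.375] [ 0.435 -0.335] D [ 0.441 -0.339] [ 0.43  -0.348] [ 0.483 -0.377] [ 0.474 -0.386]
bar S [ 0.617 -0.381] [ 0.596 -0.38 ] [ 0.584 -0.346] [ 0.606 -0.344] D [ 0.582 -0.351] [ 0.598 -0.347] [ 0.614 -0.39 ] [ 0.596 -0.394]
block S [ 0.659 -0.281] [ 0.606 -0.257] [ 0.63  -0.194] [ 0.694 -0.224] D [ 0.63  -0.194] [ 0.688 -0.21 ] [ 0.668 -0.286] [ 0.607 -0.268]
slot S [ 0.656 -0.258] [ 0.632 -0.247] [ 0.649 -0.206] D [ 0.646 -0.217] [ 0.67  -0.226] [ 0.659 -0.267] [ 0.637 -0.258]
[[-0.954  0.301 -0.   ]
 [ 0.301  0.954 -0.001]
 [-0.    -0.001 -1.   ]]
```

Emit:
{"name": "carry_out", "arguments": {
  "targets": [
    [-2, -2.4, -0.8, 0, 1],
    [-2, -2.4, -0.8, 0, 1],
    [-2, -2.4, -0.8, 0, 1],
    [-2, -2.4, -0.8, 0, 1],
    [-2, -2.4, -0.8, 0, 1],
    [-2, -2.4, -0.8, 0, 1],
    [-2, -2.4, -0.8, 0, 1],
    [-2, -2.4, -0.8, 0, 1],
    [-2, -2.4, -0.8, 0, 1],
    [-2, -2.4, -0.8, 0, 1],
    [-2, -2.4, -0.8, 0, 1],
    [-2, -2.4, -0.8, 0, 1]
  ]
}}

```text
t: 1.35
eef_pos: [0.3456, 0.2954, 0.3275]
tool_rot: [-0.0, 0.152, 0.988, -0.0]
contact_force: [1.1, -0.5, 0.6]
gripper_width: 1.001
grasp_force: 0.0
```

Emit:
{"name": "carry_out", "arguments": {
  "targets": [
    [-2, -2.4, 0, 0, 1],
    [-2, -2.4, 0, 0, 1],
    [-2, -2.4, 0, 0, 1],
    [-2, -2.4, 0, 0, 1],
    [-2, -2.4, 0, 0, 1],
    [-2, -2.4, 0, 0, 1],
    [-2, -2.4, 0, 0, 1],
    [-2, -2.4, 0, 0, 1],
    [-2, -2.4, 0, 0, 1],
    [-2, -2.4, 0, 0, 1],
    [-2, -2.4, 0, 0, 1],
    [0, 0, 0, 0, 1]
  ]
}}

```text
t: 2.55
eef_pos: [0.4763, -0.0254, 0.3274]
tool_rot: [0.0, 0.156, 0.988, -0.001]
contact_force: [0.3, -0.5, -0.3]
gripper_width: 1.003
grasp_force: 0.0
```

```bash
python3 - <<'E'
from h import *
o=bot.get_obs();c=imaging.calibration('wrist');im=snap('wrist','w1.png');np.savez('w1.npz',im=im,**c)
print(o['eef_pos'],o['tool_rot'],o['q'].round(2))
cv2.imwrite('pics/w1b.png',cv2.resize(im[:,:,::-1],None,fx=1.42,fy=1.42,interpolation=2))
E
```

```text
[ 0.47627871 -0.02543007  0.32739956] [ 4.16954920e-04  1.55566163e-01  9.87825152e-01 -6.81993975e-04] [-0.64  0.04  0.59  1.92 -0.02  1.19  1.22]
```

View pics/w1b.png

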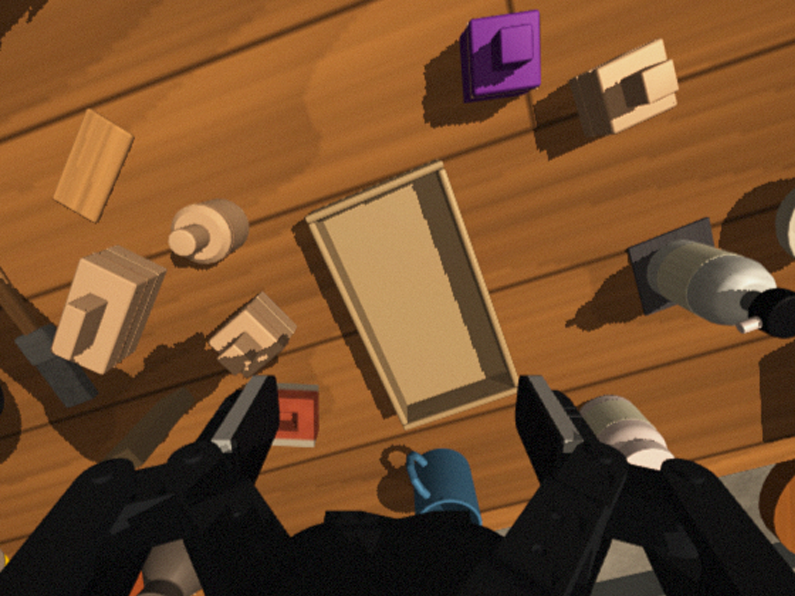

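```bash
python3 - <<'E'
from h import *
c=dict(np.load('w1.npz'));k=1.4214
f=lambda n,z,*ps:print(n,*(np.round(onz(c,x/k,y/k,z)[:2],3) for x,y in ps))
f('saggar',.05,(308,219),(440,163),(518,386),(405,427))
f('sagfloor in',.008,(383,383),(480,362))
f('round',.096,(183,243));f('sq2',.096,(658,82));f('sq1',.096,(238,350));f('dish',.096,(80,325));f('cap',.154,(778,310));f('purple',.096,(516,44));f('block',.034,(318,388),(318,443))
f('padbase',0,(640,250),(710,220))
E
```

```text
saggar [ 0.432 -0.106] [0.421 0.035] [0.685 0.052] [ 0.699 -0.088]
sagfloor in [ 0.657 -0.104] [0.666 0.02 ]
round [ 0.414 -0.211]
sq2 [0.413 0.215]
sq1 [ 0.528 -0.209]
dish [ 0.456 -0.344]
cap [0.609 0.255]
purple [0.351 0.112]
block [ 0.625 -0.174] [ 0.699 -0.203]
padbase [0.587 0.231] [0.576 0.31 ]
```

The wrist view agrees with the mean of the other two. I'll take one closer view over the right-hand cluster for yaws.

Emit:
{"name": "carry_out", "arguments": {
  "targets": [
    [-2.4, -2.4, 0.2, 0, 1],
    [-2.4, -2.4, 0.2, 0, 1],
    [-2.4, -2.4, 0.2, 0, 1],
    [-2.4, -2.4, 0.2, 0, 1],
    [-2.4, -2.5, 0.2, 0, 1],
    [-2.4, -2.5, 0.2, 0, 1],
    [-2.4, -2.5, 0.2, 0, 1],
    [-2.2, -2.5, 0.2, 0, 1],
    [0, 0, 0, 0, 1],
    [0, 0, 0, 0, 1]
  ]
}}

```text
t: 3.6
eef_pos: [0.5979, -0.2644, 0.3105]
tool_rot: [-0.001, 0.152, 0.988, 0.0]
contact_force: [-0.6, 0.1, -0.1]
gripper_width: 0.999
grasp_force: 0.0
```

```bash
python3 - <<'E'
from h import *
o=bot.get_obs();c=imaging.calibration('wrist');im=snap('wrist','w2.png');np.savez('w2.npz',im=im,**c)
print(o['eef_pos'],o['tool_rot'],o['q'].round(2))
cv2.imwrite('pics/w2b.png',cv2.resize(im[:,:,::-1],None,fx=1.42,fy=1.42,interpolation=2))
E
```

```text
[ 0.59788642 -0.26440305  0.31046961] [-7.58425151e-04  1.52326083e-01  9.88329916e-01  4.08300700e-04] [-0.17  0.45  0.7   1.55 -0.3   1.26  1.85]
```

View pics/w2b.png

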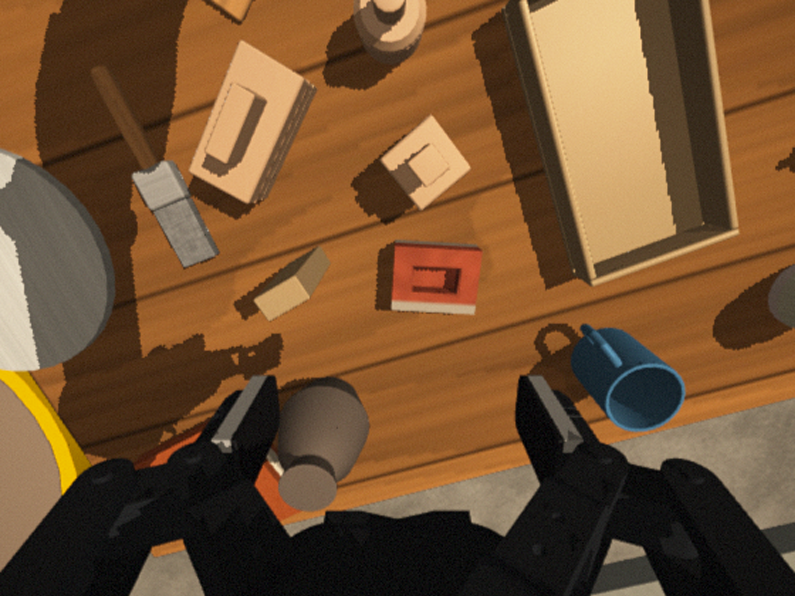

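```bash
python3 - <<'E'
from h import *
c=dict(np.load('w2.npz'));k=1.4214
def f(n,z,*ps):
    P=np.array([onz(c,x/k,y/k,z)[:2] for x,y in ps]);d=np.diff(np.vstack([P,P[:1]]),axis=0)
    print(n,P.mean(0).round(4),[(round(float(np.hypot(*v)),3),round(float(np.degrees(np.arctan2(v[1],v[0]))),0)) for v in d])
f('dishbody',.062,(240,42),(312,86),(248,203),(191,172))
f('handle',.096,(234,82),(257,93),(229,165),(206,154))
f('sq1knob',.096,(427,146),(450,163),(431,186),(407,168))
f('sq1body',.062,(381,160),(432,117),(470,165),(420,208))
f('block',.034,(396,242),(480,248),(476,304),(392,299))
f('slot',.034,(415,265),(461,268),(459,292),(412,289))
f('bar',.12,(254,299),(293,279),(309,297),(268,320))
f('saggar',.05,(508,8),(737,232),(592,284))
E
```

```text
dishbody [ 0.4624 -0.3593] [(0.066, 43.0), (0.117, -51.0), (0.055, -137.0), (0.117, 134.0)]
handle [ 0.4607 -0.3596] [(0.019, 48.0), (0.061, -46.0), (0.019, -133.0), (0.06, 133.0)]
sq1knob [ 0.5381 -0.2188] [(0.023, 38.0), (0.024, -57.0), (0.025, -143.0), (0.023, 119.0)]
sq1body [ 0.5369 -0.2188] [(0.057, 111.0), (0.053, 24.0), (0.058, -67.0), (0.055, -157.0)]
block [ 0.6474 -0.2378] [(0.086, 68.0), (0.061, -18.0), (0.09, -111.0), (0.062, 158.0)]
slot [ 0.6526 -0.2385] [(0.048, 69.0), (0.026, -19.0), (0.05, -111.0), (0.026, 156.0)]
bar [ 0.6027 -0.3695] [(0.039, 100.0), (0.02, 20.0), (0.042, -78.0), (0.022, -170.0)]
saggar [ 0.6101 -0.0522] [(0.303, 34.0), (0.143, -86.0), (0.262, -174.0)]
```

```bash
cat >> h.py <<'E'
from scipy.spatial.transform import Rotation as R
def go(x,y,z,yaw):
    "total tool shift (cm, in present tool axes) and tool turn (deg) to bring TCP to x,y,z with tool y at world angle yaw"
    o=bot.get_obs();q=o['tool_rot'];M=R.from_quat(np.r_[q[1:],q[0]]).as_matrix()
    s=M.T@(np.array([x,y,z])-o['eef_pos'])*100;cur=np.degrees(np.arctan2(M[1,1],M[0,1]))
    print('shift',s.round(2),'turn',round((cur-yaw+180)%360-180,1),'cur',round(cur,1),'pos',o['eef_pos'].round(4),'q',o['q'].round(2),'w',round(o['gripper_width'],3))
def sag(x,y):
    a=np.radians(4);return .5592+x*np.cos(a)-y*np.sin(a),-.0267+x*np.sin(a)+y*np.cos(a)
E
python3 -c "
from h import *
go(.461,-.3595,.16,44)"
```

```text
shift [ 10.18 -13.28  15.07] turn 28.6 cur 72.6 pos [ 0.598  -0.2635  0.3107] q [-0.17  0.45  0.7   1.55 -0.3   1.26  1.85] w 0.999
```

Emit:
{"name": "carry_out", "arguments": {
  "targets": [
    [1.7, -2.2, 2.5, 0, 0.4],
    [1.7, -2.2, 2.5, 0, 0.4],
    [1.7, -2.2, 2.5, 0, 0.4],
    [1.7, -2.2, 2.5, 0, 0.4],
    [1.7, -2.2, 2.5, 0, 0.4],
    [1.7, -2.2, 2.5, 0, 0.4],
    [0, 0, 0, 7.2, 0.4],
    [0, 0, 0, 7.2, 0.4],
    [0, 0, 0, 7.2, 0.4],
    [0, 0, 0, 7, 0.4],
    [0, 0, 0, 0, 0.4],
    [0, 0, 0, 0, 0.4]
  ]
}}

```text
t: 4.85
eef_pos: [0.4615, -0.3589, 0.1613]
tool_rot: [0.0, 0.389, 0.921, 0.0]
contact_force: [0.5, -0.1, 0.0]
gripper_width: 0.696
grasp_force: 0.0
```

```bash
python3 - <<'E'
from h import *
go(.461,-.3595,.066,44)
c=imaging.calibration('wrist');im=snap('wrist','w3.png');np.savez('w3.npz',im=im,**c)
cv2.imwrite('pics/w3b.png',cv2.resize(im[:,:,::-1],None,fx=1.42,fy=1.42,interpolation=2))
E
```

```text
shift [-0.01 -0.09  9.53] turn 0.2 cur 44.2 pos [ 0.4615 -0.3589  0.1613] q [-0.03  0.52  0.8   1.88 -0.46  0.93  1.75] w 0.696
```

View pics/w3b.png

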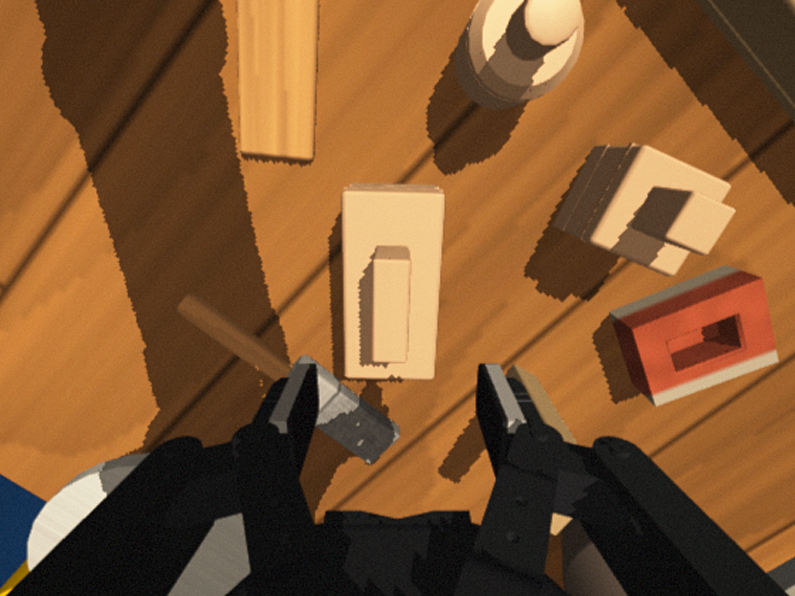

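Handle at (391,310) is vertical in the image and between the fingers; descend and grip.

Emit:
{"name": "carry_out", "arguments": {
  "targets": [
    [0, 0, 2, 0, 0.4],
    [0, 0, 2, 0, 0.4],
    [0, 0, 2, 0, 0.4],
    [0, 0, 2, 0, 0.4],
    [0, 0, 1.4, 0, 0.4],
    [0, 0, 0, 0, 0.4],
    [0, 0, 0, 0, -1],
    [0, 0, 0, 0, -1],
    [0, 0, 0, 0, -1],
    [0, 0, 0, 0, -1],
    [0, 0, 0, 0, -1],
    [0, 0, 0, 0, -1]
  ],
  "force": 60
}}

```text
t: 6.1
eef_pos: [0.4612, -0.3611, 0.0681]
tool_rot: [0.001, 0.392, 0.92, -0.0]
contact_force: [-1.3, -1.0, 5.5]
gripper_width: 0.218
grasp_force: 64.3
```

Emit:
{"name": "carry_out", "arguments": {
  "targets": [
    [0, 0, -0.5, 0, -1],
    [0, 0, -1, 0, -1],
    [0, 0, -2, 0, -1],
    [0, 0, -3, 0, -1],
    [0, 0, -3, 0, -1],
    [0, 0, -2, 0, -1],
    [0, 0, 0, 0, -1],
    [0, 0, 0, 0, -1]
  ]
}}

```text
t: 6.9
eef_pos: [0.4607, -0.3598, 0.1819]
tool_rot: [-0.0, 0.392, 0.92, 0.0]
contact_force: [0.5, 0.6, -3.6]
gripper_width: 0.22
grasp_force: 62.9
```

```bash
python3 -c "
from h import *
x,y=sag(.060,-.0325);go(x,y,.179,94)"
```

```text
shift [10.83 32.71  0.31] turn -50.1 cur 43.9 pos [ 0.4607 -0.3598  0.1819] q [-0.05  0.49  0.82  1.87 -0.43  0.97  1.73] w 0.22
```

Emit:
{"name": "carry_out", "arguments": {
  "targets": [
    [0.2, 0.6, -1.5, 0, -1],
    [0.8, 2.6, -1.5, 0, -1],
    [0.9, 2.8, 0, 0, -1],
    [0.9, 2.8, 0, 0, -1],
    [1, 3, 0, 0, -1],
    [1, 3, 0, 0, -1],
    [1, 3, 0, 0, -1],
    [1, 3, 0, 0, -1],
    [1, 3, 0, 0, -1],
    [1, 3, 0, 0, -1],
    [1, 3, 0, 0, -1],
    [1, 2.9, 0, 0, -1]
  ]
}}

```text
t: 8.1
eef_pos: [0.6217, -0.0538, 0.2118]
tool_rot: [-0.001, 0.391, 0.92, -0.0]
contact_force: [0.3, 0.4, -2.8]
gripper_width: 0.223
grasp_force: 62.9
```

Emit:
{"name": "carry_out", "arguments": {
  "targets": [
    [0, 0, 0, -8.4, -1],
    [0, 0, 0, -8.4, -1],
    [0, 0, 0, -8.4, -1],
    [0, 0, 0, -8.4, -1],
    [0, 0, 0, -8.4, -1],
    [0, 0, 0, -8.1, -1],
    [0, 0, 0, 0, -1],
    [0, 0, 0, 0, -1]
  ]
}}

```text
t: 8.9
eef_pos: [0.6213, -0.0557, 0.212]
tool_rot: [-0.001, -0.033, 0.999, 0.0]
contact_force: [0.3, -0.1, -4.1]
gripper_width: 0.222
grasp_force: 62.8
```

```bash
python3 - <<'E'
from h import *
x,y=sag(.060,-.0325);go(x,y,.085,94)
c=imaging.calibration('wrist');im=snap('wrist','w4.png');np.savez('w4.npz',im=im,**c)
cv2.imwrite('pics/w4b.png',cv2.resize(im[:,:,::-1],None,fx=1.42,fy=1.42,interpolation=2))
E
```

```text
shift [-0.02  0.07 12.7 ] turn -0.2 cur 93.8 pos [ 0.6213 -0.0557  0.212 ] q [-0.44  0.46  0.59  1.73 -0.29  1.04  1.89] w 0.222
```

View pics/w4b.png

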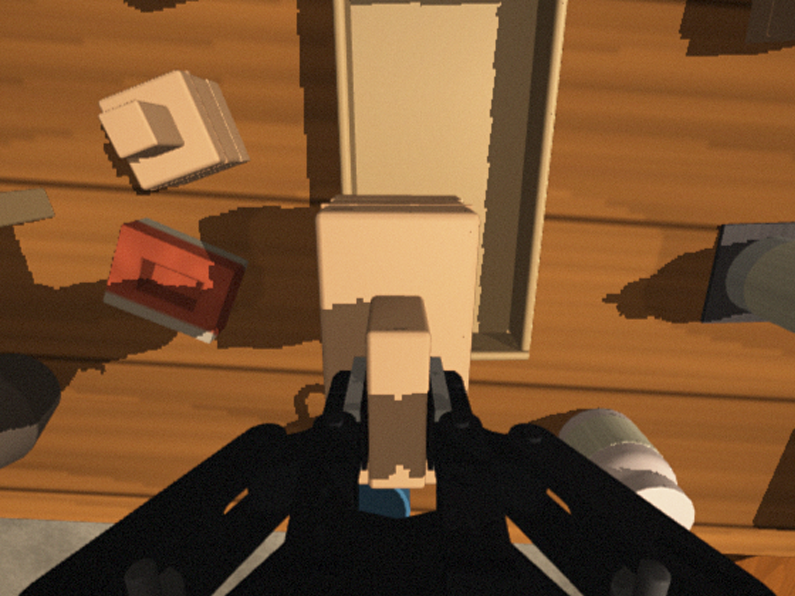

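```bash
python3 - <<'E'
from h import *
c=dict(np.load('w4.npz'));k=1.4214
f=lambda n,z,*ps:print(n,*(np.round(onz(c,x/k,y/k,z)[:2],4) for x,y in ps))
f('right outer',.05,(528,357),(567,2));f('left outer',.05,(334,2),(344,192))
f('inner R/L',.05,(556,2),(345,2))
f('dish',.206,(318,208),(477,210))
im=np.load('w4.npz')['im'];print(sag(.138,.074),sag(-.138,.074),sag(-.138,-.074),sag(0,-.074))
E
```

```text
right outer [0.6902 0.0546] [0.4446 0.0376]
left outer [ 0.4541 -0.107 ] [ 0.5691 -0.0979]
inner R/L [0.445  0.0308] [ 0.4537 -0.1001]
dish [ 0.5595 -0.0885] [ 0.5566 -0.0327]
(np.float64(0.6917018598787905), np.float64(0.056746133095916286)) (np.float64(0.416374182007079), np.float64(0.037493346342537696)) (np.float64(0.42669814012120955), np.float64(-0.11014613309591628)) (np.float64(0.5643619790570653), np.float64(-0.100519739719227))
```

Emit:
{"name": "carry_out", "arguments": {
  "targets": [
    [0, 0.15, 0, 0, -1],
    [0, 0, 2.5, 0, -1],
    [0, 0, 2.5, 0, -1],
    [0, 0, 2, 0, -1],
    [0, 0, 1.5, 0, -1],
    [0, 0, 1, 0, -1],
    [0, 0, 1, 0, -1],
    [0, 0, 1, 0, -1],
    [0, 0, 0.6, 0, -1],
    [0, 0, 0.4, 0, -1],
    [0, 0, 0.4, 0, -1],
    [0, 0, 0, 0, -1]
  ]
}}

```text
t: 10.15
eef_pos: [0.6214, -0.0544, 0.083]
tool_rot: [-0.0, -0.035, 0.999, 0.0]
contact_force: [-0.6, -0.4, -2.9]
gripper_width: 0.224
grasp_force: 62.9
```

Emit:
{"name": "carry_out", "arguments": {
  "targets": [
    [0, 0, 0.3, 0, -1],
    [0, 0, 0.25, 0, -1],
    [0, 0, 0, 0, -1],
    [0, 0, 0, 0, 0.1],
    [0, 0, 0, 0, 0.1],
    [0, 0, 0, 0, 0.1],
    [0, 0, -1, 0, 0.1],
    [0, 0, -2, 0, 0.1],
    [0, 0, -4, 0, 0.4],
    [0, 0, -4, 0, 0.4],
    [0, 0, 0, 0, 0.4]
  ]
}}

```text
t: 11.25
eef_pos: [0.6252, -0.0556, 0.1945]
tool_rot: [0.005, -0.034, 0.999, -0.0]
contact_force: [-0.5, -1.4, 0.1]
gripper_width: 0.701
grasp_force: 0.0
```

```bash
python3 - <<'E'
from h import *
go(.537,-.219,.166,115)
c=imaging.calibration('wrist');im=snap('wrist','w5.png');np.savez('w5.npz',im=im,**c)
cv2.imwrite('pics/w5b.png',cv2.resize(im[:,:,::-1],None,fx=1.42,fy=1.42,interpolation=2))
E
```

```text
shift [  9.95 -15.7    2.75] turn -21.1 cur 93.9 pos [ 0.6252 -0.0556  0.1945] q [-0.44  0.48  0.59  1.75 -0.31  0.99  1.91] w 0.701
```

View pics/w5b.png

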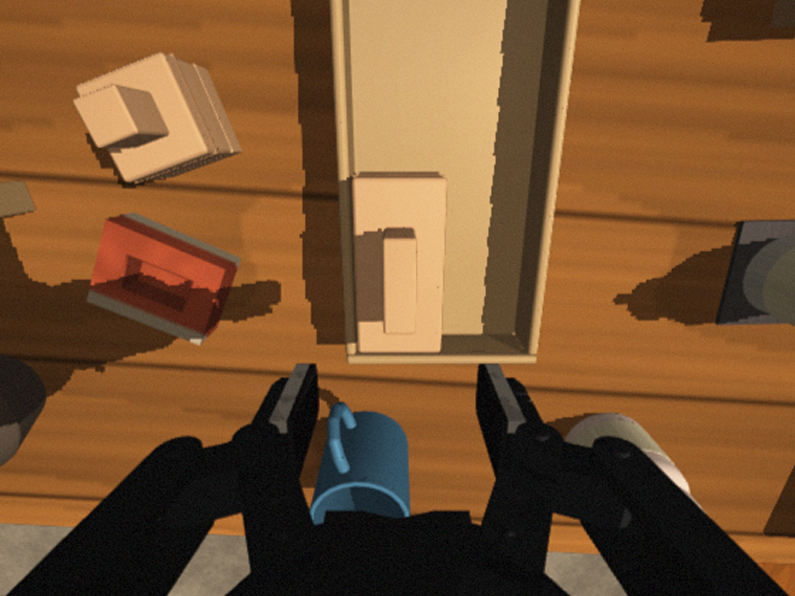

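The dish stands flat in the saggar at (399,262), clear of the walls. Next is square jar 1.

Emit:
{"name": "carry_out", "arguments": {
  "targets": [
    [1.4, -2.2, 0.2, 0, 0.4],
    [1.4, -2.2, 0.4, 0, 0.4],
    [1.4, -2.2, 0.4, 0, 0.4],
    [1.4, -2.3, 0.4, 0, 0.4],
    [1.4, -2.3, 0.4, 0, 0.4],
    [1.4, -2.3, 0.4, 0, 0.4],
    [1.5, -2.2, 0.4, 0, 0.4],
    [0, 0, 0, -7, 0.4],
    [0, 0, 0, -7, 0.4],
    [0, 0, 0, -7, 0.4],
    [0, 0, 0, 0, 0.4],
    [0, 0, 0, 0, 0.4]
  ]
}}

```text
t: 12.5
eef_pos: [0.5333, -0.2178, 0.1614]
tool_rot: [-0.0, -0.215, 0.977, 0.0]
contact_force: [-0.0, -0.5, 0.7]
gripper_width: 0.701
grasp_force: 0.0
```

```bash
python3 - <<'E'
from h import *
go(.537,-.219,.067,115)
c=imaging.calibration('wrist');im=snap('wrist','w6.png');np.savez('w6.npz',im=im,**c)
def mask(im):
    h=cv2.cvtColor(im,cv2.COLOR_RGB2HSV);return h
u,v=proj(c,(.537,-.219,.096));print('knob expected',u,v)
cv2.imwrite('pics/w6b.png',cv2.resize(im[:,:,::-1],None,fx=1.42,fy=1.42,interpolation=2))
E
```

```text
shift [-0.29 -0.27  9.44] turn -0.2 cur 114.8 pos [ 0.5333 -0.2178  0.1614] q [-0.11  0.43  0.51  1.89 -0.26  0.89  2.53] w 0.701
knob expected 277.2741986741702 224.94310905632656
```

View pics/w6b.png

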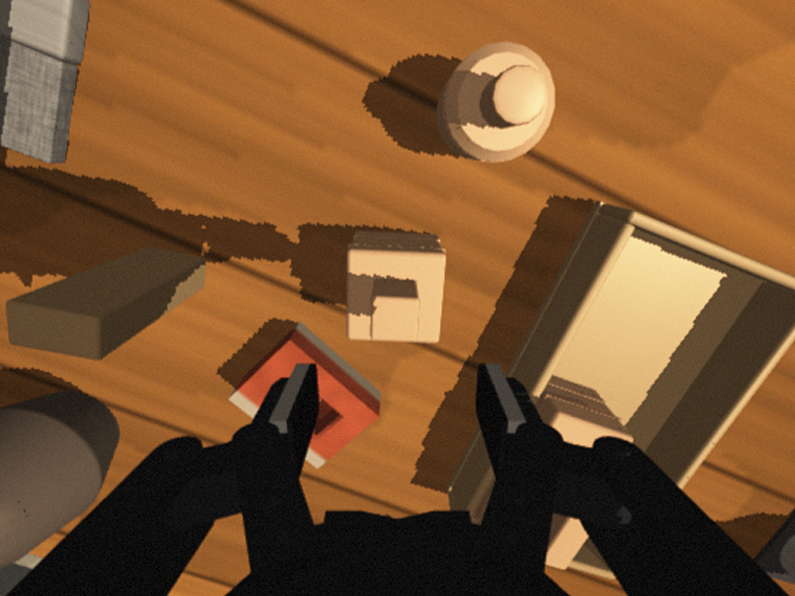

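Jar knob at (395,318), matching the prediction and square to the tool. Gripping.

Emit:
{"name": "carry_out", "arguments": {
  "targets": [
    [-0.3, -0.3, 0, 0, 0.4],
    [0, 0, 2, 0, 0.4],
    [0, 0, 2, 0, 0.4],
    [0, 0, 2, 0, 0.4],
    [0, 0, 2, 0, 0.4],
    [0, 0, 1.4, 0, 0.4],
    [0, 0, 0, 0, 0.4],
    [0, 0, 0, 0, -1],
    [0, 0, 0, 0, -1],
    [0, 0, 0, 0, -1],
    [0, 0, 0, 0, -1],
    [0, 0, 0, 0, -1]
  ]
}}

```text
t: 13.75
eef_pos: [0.5385, -0.2195, 0.0688]
tool_rot: [0.001, -0.216, 0.976, -0.0]
contact_force: [-0.8, 0.7, 6.9]
gripper_width: 0.292
grasp_force: 62.4
```

Emit:
{"name": "carry_out", "arguments": {
  "targets": [
    [0, 0, -0.5, 0, -1],
    [0, 0, -1, 0, -1],
    [0, 0, -2, 0, -1],
    [0, 0, -3, 0, -1],
    [0, 0, -3, 0, -1],
    [0, 0, -2, 0, -1],
    [0, 0, 0, 7, -1],
    [0, 0, 0, 7, -1],
    [0, 0, 0, 7, -1],
    [0, 0, 0, 0, -1],
    [0, 0, 0, 0, -1]
  ]
}}

```text
t: 14.85
eef_pos: [0.5375, -0.2193, 0.1829]
tool_rot: [-0.0, -0.036, 0.999, -0.0]
contact_force: [0.7, 0.2, -2.5]
gripper_width: 0.291
grasp_force: 61.5
```

```bash
python3 -c "
from h import *
x,y=sag(-.066,-.0315);go(x,y,.179,94)"
```

```text
shift [ 3.05 15.92  0.39] turn 0.2 cur 94.2 pos [ 0.5375 -0.2193  0.1829] q [-0.19  0.43  0.61  1.87 -0.3   0.94  2.2 ] w 0.291
```

Emit:
{"name": "carry_out", "arguments": {
  "targets": [
    [0.5, 2.6, 0, 0, -1],
    [0.5, 2.6, 0, 0, -1],
    [0.5, 2.7, 0, 0, -1],
    [0.5, 2.7, 0, 0, -1],
    [0.5, 2.7, 0, 0, -1],
    [0.5, 2.6, 0, 0, -1],
    [0, 0, 0, 0, -1],
    [0, 0, 2, 0, -1],
    [0, 0, 2, 0, -1],
    [0, 0, 1, 0, -1],
    [0, 0, 0, 0, -1],
    [0, 0, 0, 0, -1]
  ]
}}

```text
t: 16.05
eef_pos: [0.4971, -0.0635, 0.1332]
tool_rot: [0.0, -0.035, 0.999, -0.0]
contact_force: [1.0, -0.4, -3.5]
gripper_width: 0.294
grasp_force: 61.3
```

```bash
python3 -c "
from h import *
x,y=sag(-.066,-.0315);go(x,y,.0775,94)"
```

```text
shift [0.15 0.09 5.57] turn -0.0 cur 94.0 pos [ 0.4971 -0.0635  0.1332] q [-0.47  0.36  0.57  2.09 -0.28  0.77  1.92] w 0.294
```

Emit:
{"name": "carry_out", "arguments": {
  "targets": [
    [0, 0.1, 1, 0, -1],
    [0, 0, 1, 0, -1],
    [0, 0, 1, 0, -1],
    [0, 0, 1, 0, -1],
    [0, 0, 1, 0, -1],
    [0, 0, 0.5, 0, -1],
    [0, 0, 0, 0, -1],
    [0, 0, 0, 0, 0.1],
    [0, 0, 0, 0, 0.1],
    [0, 0, 0, 0, 0.1],
    [0, 0, -2, 0, 0.1],
    [0, 0, -3, 0, 0.1]
  ]
}}

```text
t: 17.25
eef_pos: [0.4955, -0.0619, 0.1274]
tool_rot: [-0.002, -0.035, 0.999, -0.0]
contact_force: [0.1, -0.8, -0.8]
gripper_width: 0.551
grasp_force: 0.0
```

Emit:
{"name": "carry_out", "arguments": {
  "targets": [
    [0, 0, -3, 0, 0.4],
    [0, 0, -2, 0, 0.4],
    [0, 0, 0, 0, 0.4]
  ]
}}

```text
t: 17.55
eef_pos: [0.4987, -0.0621, 0.1806]
tool_rot: [0.003, -0.035, 0.999, 0.0]
contact_force: [-0.3, 0.6, 0.4]
gripper_width: 0.701
grasp_force: 0.0
```

```bash
python3 - <<'E'
from h import *
c=imaging.calibration('wrist');im=snap('wrist','w7.png');np.savez('w7.npz',im=im,**c)
go(.413,-.212,.166,94)
# round knob/other bisque blobs from scene+side compared with start
for n in('scene','side'):
    a=cv2.imread(f'pics/{n}0.png').astype(int);b=snap(n,n+'1.png')[:,:,::-1].astype(int);cc=imaging.calibration(n)
    for m,p in dict(round=(.413,-.212,.08),sq2=(.412,.215,.08),bar=(.602,-.368,.09)).items():
        u,v=map(int,proj(cc,p));print(n,m,(u,v),abs(a-b)[v-12:v+12,u-12:u+12].mean().round(1))
E
```

```text
shift [  9.5  -14.4    1.26] turn -0.0 cur 94.0 pos [ 0.4977 -0.0618  0.179 ] q [-0.51  0.29  0.62  2.05 -0.22  0.86  1.86] w 0.7
scene round (264, 171) 47.7
scene sq2 (352, 253) 7.3
scene bar (183, 162) 24.5
side round (301, 278) 1.9
side sq2 (221, 188) 1.6
side bar (416, 290) 19.0
```

```bash
python3 - <<'E'
from h import *
for f,p in(('w6',(520,95)),('w2',(388,4))):
    c=dict(np.load(f+'.npz'));print(onz(c,p[0]/1.4214,p[1]/1.4214,.096))
a=cv2.imread('pics/side0.png')[250:330,380:450];b=cv2.imread('pics/side1.png')[250:330,380:450]
cv2.imwrite('pics/bar.png',cv2.resize(np.hstack([a,b]),None,fx=4,fy=4))
E
```

```text
[ 0.4133181  -0.21314804  0.096     ]
[ 0.42036262 -0.21580345  0.096     ]
```

View pics/bar.png

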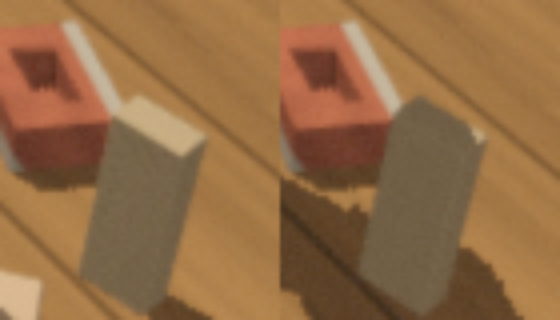

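Emit:
{"name": "carry_out", "arguments": {
  "targets": [
    [1.2, -1.8, 0, 0, 0.4],
    [1.2, -1.8, 0, 0, 0.4],
    [1.2, -1.8, 0.2, 0, 0.4],
    [1.2, -1.8, 0.2, 0, 0.4],
    [1.2, -1.8, 0.2, 0, 0.4],
    [1.2, -1.8, 0.2, 0, 0.4],
    [1.2, -1.8, 0.2, 0, 0.4],
    [1.1, -1.8, 0.2, 0, 0.4],
    [0, 0, 0, 0, 0.4],
    [0, 0, 0, 0, 0.4]
  ]
}}

```text
t: 18.7
eef_pos: [0.4112, -0.2119, 0.1649]
tool_rot: [-0.001, -0.034, 0.999, 0.0]
contact_force: [-0.3, -0.8, -1.1]
gripper_width: 0.699
grasp_force: 0.0
```

The bar (left before, right now) has not moved; it is only in shadow. Gripping the round jar.

Emit:
{"name": "carry_out", "arguments": {
  "targets": [
    [-0.2, -0.1, 0, 0, 0.4],
    [0, 0, 2, 0, 0.4],
    [0, 0, 2, 0, 0.4],
    [0, 0, 2, 0, 0.4],
    [0, 0, 2, 0, 0.4],
    [0, 0, 1.7, 0, 0.4],
    [0, 0, 0, 0, 0.4],
    [0, 0, 0, 0, -1],
    [0, 0, 0, 0, -1],
    [0, 0, 0, 0, -1],
    [0, 0, 0, 0, -1],
    [0, 0, 0, 0, -1]
  ]
}}

```text
t: 19.9
eef_pos: [0.4148, -0.2128, 0.0697]
tool_rot: [0.001, -0.035, 0.999, 0.0]
contact_force: [-0.1, 2.9, 7.2]
gripper_width: 0.283
grasp_force: 58.6
```

Emit:
{"name": "carry_out", "arguments": {
  "targets": [
    [0, 0, -0.5, 0, -1],
    [0, 0, -1, 0, -1],
    [0, 0, -2, 0, -1],
    [0, 0, -3, 0, -1],
    [0, 0, -3, 0, -1],
    [0, 0, -3, 0, -1],
    [0, 0, -2, 0, -1],
    [0, 0, 0, 0, -1],
    [0, 0, 0, 0, -1]
  ]
}}

```text
t: 20.8
eef_pos: [0.4136, -0.2127, 0.2136]
tool_rot: [0.0, -0.035, 0.999, 0.0]
contact_force: [0.1, -0.1, -3.3]
gripper_width: 0.285
grasp_force: 59.2
```

```bash
python3 -c "
from h import *
x,y=sag(.055,.034);go(x,y,.209,94)"
```

```text
shift [-21.32  20.94   0.48] turn -0.0 cur 94.0 pos [ 0.4136 -0.2127  0.2136] q [-0.31  0.17  0.73  2.1  -0.14  0.93  2.15] w 0.285
```

Emit:
{"name": "carry_out", "arguments": {
  "targets": [
    [-1.3, 1.3, 0, 0, -1],
    [-2, 2, 0, 0, -1],
    [-2, 2, 0, 0, -1],
    [-2, 2, 0, 0, -1],
    [-2, 2, 0, 0, -1],
    [-2, 2, 0, 0, -1],
    [-2, 2, 0, 0, -1],
    [-2, 1.9, 0, 0, -1],
    [-2, 1.9, 0, 0, -1],
    [-2, 1.9, 0, 0, -1],
    [-2, 1.9, 0, 0, -1],
    [0, 0, 0, 0, -1]
  ]
}}

```text
t: 22.0
eef_pos: [0.6131, 0.0149, 0.211]
tool_rot: [-0.001, -0.038, 0.999, 0.0]
contact_force: [-1.2, 0.2, -2.9]
gripper_width: 0.282
grasp_force: 59.2
```

Emit:
{"name": "carry_out", "arguments": {
  "targets": [
    [0, 0, 2, 0, -1],
    [0, 0, 2, 0, -1],
    [0, 0, 2, 0, -1],
    [0, 0, 0, 0, -1],
    [0, 0, 0, 0, -1]
  ]
}}

```text
t: 22.5
eef_pos: [0.611, 0.0097, 0.1527]
tool_rot: [-0.001, -0.034, 0.999, -0.0]
contact_force: [0.6, 0.4, -3.4]
gripper_width: 0.286
grasp_force: 59.3
```

```bash
python3 -c "
from h import *
x,y=sag(.055,.034);go(x,y,.0785,94)"
```

```text
shift [-0.1   0.13  7.42] turn -0.1 cur 93.9 pos [0.611  0.0097 0.1527] q [-0.53  0.51  0.55  1.81 -0.33  0.92  1.81] w 0.286
```

Emit:
{"name": "carry_out", "arguments": {
  "targets": [
    [-0.1, 0.1, 1, 0, -1],
    [0, 0, 1.4, 0, -1],
    [0, 0, 1, 0, -1],
    [0, 0, 1, 0, -1],
    [0, 0, 1, 0, -1],
    [0, 0, 1, 0, -1],
    [0, 0, 0.9, 0, -1],
    [0, 0, 0, 0, -1],
    [0, 0, 0, 0, 0.1],
    [0, 0, 0, 0, 0.1],
    [0, 0, 0, 0, 0.1],
    [0, 0, -1, 0, 0.1]
  ]
}}

```text
t: 23.7
eef_pos: [0.6124, 0.0115, 0.0907]
tool_rot: [-0.001, -0.035, 0.999, -0.0]
contact_force: [-0.4, -0.8, -1.0]
gripper_width: 0.551
grasp_force: 0.0
```

Emit:
{"name": "carry_out", "arguments": {
  "targets": [
    [0, 0, -3, 0, 0.1],
    [0, 0, -3, 0, 0.1],
    [0, 0, -2, 0, 0.4],
    [0, 0, 0, 0, 0.4]
  ]
}}

```text
t: 24.1
eef_pos: [0.6153, 0.0111, 0.175]
tool_rot: [0.003, -0.035, 0.999, 0.0]
contact_force: [0.2, 0.2, 0.1]
gripper_width: 0.7
grasp_force: 0.0
```

```bash
python3 - <<'E'
from h import *
go(.412,.215,.21,94)
c=dict(np.load('w1.npz'));k=1.4214
for n,z,ps in(('body',.062,[(576,76),(662,40),(676,104),(604,137)]),('knob',.096,[(637,71),(671,62),(678,86),(645,102)])):
    P=np.array([onz(c,x/k,y/k,z)[:2] for x,y in ps]);d=np.diff(np.vstack([P,P[:1]]),axis=0);print(n,P.mean(0),np.degrees(np.arctan2(d[:,1],d[:,0])).round())
E
```

```text
shift [18.85 21.75 -3.61] turn -0.0 cur 94.0 pos [0.6153 0.0111 0.175 ] q [-0.54  0.48  0.57  1.79 -0.31  0.95  1.8 ] w 0.7
body [0.41301943 0.20968618] [  94.    7.  -83. -165.]
knob [0.4115831  0.21489442] [  86.   11.  -82. -172.]
```

Emit:
{"name": "carry_out", "arguments": {
  "targets": [
    [1.5, 1.7, -0.3, 0, 0.4],
    [1.9, 2.2, 0, 0, 0.4],
    [1.9, 2.2, 0, 0, 0.4],
    [1.9, 2.2, 0, 0, 0.4],
    [1.9, 2.2, 0, 0, 0.4],
    [1.9, 2.2, 0, 0, 0.4],
    [1.9, 2.2, 0, 0, 0.4],
    [1.9, 2.2, 0, 0, 0.4],
    [1.9, 2.2, 0, 0, 0.4],
    [2, 2.3, 0, 0, 0.4],
    [0, 0, 0, -4, 0.4],
    [0, 0, 0, 0, 0.4]
  ]
}}

```text
t: 25.3
eef_pos: [0.4106, 0.2145, 0.1738]
tool_rot: [-0.0, -0.071, 0.997, 0.0]
contact_force: [1.1, -1.2, -0.2]
gripper_width: 0.704
grasp_force: 0.0
```

```bash
python3 - <<'E'
from h import *
go(.412,.214,.067,98)
c=imaging.calibration('wrist');im=snap('wrist','w8.png');np.savez('w8.npz',im=im,**c)
print(proj(c,(.412,.214,.096)))
cv2.imwrite('pics/w8b.png',cv2.resize(im[:,:,::-1],None,fx=1.42,fy=1.42,interpolation=2))
E
```

```text
shift [-0.13 -0.07 10.68] turn 0.1 cur 98.1 pos [0.4106 0.2145 0.1738] q [-1.08  0.21  0.54  2.13 -0.15  0.83  1.26] w 0.704
(np.float64(279.6557569806484), np.float64(216.81134570482894))
```

View pics/w8b.png

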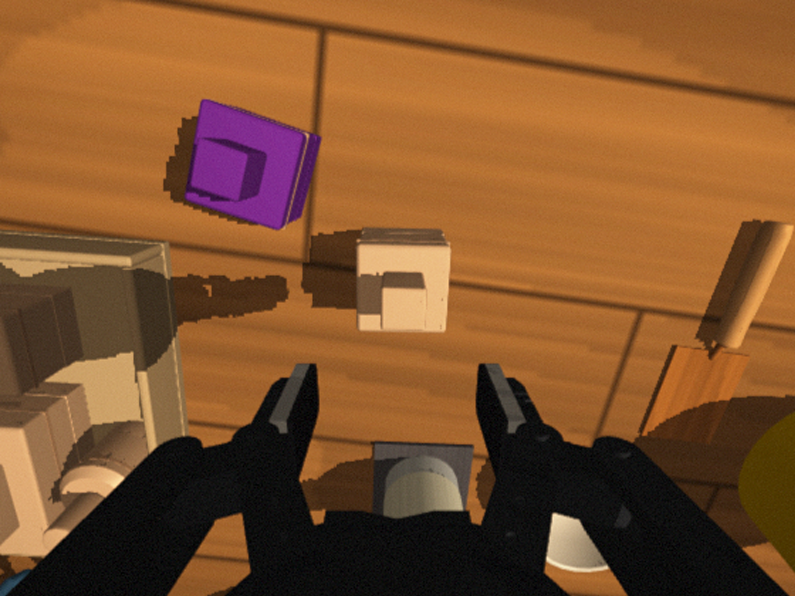

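Bisque jar knob at (403,308), square to the tool; the purple one at (250,165) is well clear. Gripping.

Emit:
{"name": "carry_out", "arguments": {
  "targets": [
    [-0.1, 0.2, 0, 0, 0.4],
    [0, 0, 2, 0, 0.4],
    [0, 0, 2, 0, 0.4],
    [0, 0, 2, 0, 0.4],
    [0, 0, 2, 0, 0.4],
    [0, 0, 2, 0, 0.4],
    [0, 0, 0.5, 0, 0.4],
    [0, 0, 0, 0, 0.4],
    [0, 0, 0, 0, -1],
    [0, 0, 0, 0, -1],
    [0, 0, 0, 0, -1],
    [0, 0, 0, 0, -1]
  ]
}}

```text
t: 26.55
eef_pos: [0.4128, 0.2166, 0.0697]
tool_rot: [0.001, -0.07, 0.998, 0.001]
contact_force: [-1.1, -0.7, 6.3]
gripper_width: 0.292
grasp_force: 61.9
```

Emit:
{"name": "carry_out", "arguments": {
  "targets": [
    [0, 0, 0, 0, -1],
    [0, 0, -0.5, 0, -1],
    [0, 0, -1, 0, -1],
    [0, 0, -2, 0, -1],
    [0, 0, -3, 0, -1],
    [0, 0, -3, 0, -1],
    [0, 0, -2, 0, -1],
    [0, 0, -2, 4, -1],
    [0, 0, 0, 0, -1],
    [0, 0, 0, 0, -1]
  ]
}}

```text
t: 27.55
eef_pos: [0.4117, 0.216, 0.2037]
tool_rot: [-0.0, -0.036, 0.999, 0.0]
contact_force: [-1.5, 0.2, -2.9]
gripper_width: 0.292
grasp_force: 60.9
```

```bash
python3 -c "
from h import *
x,y=sag(-.055,.0345);go(x,y,.209,94)"
```

```text
shift [ -7.49 -21.8   -0.54] turn 0.1 cur 94.1 pos [0.4117 0.216  0.2037] q [-1.12  0.17  0.57  2.1  -0.12  0.9   1.16] w 0.292
```

Emit:
{"name": "carry_out", "arguments": {
  "targets": [
    [-0.5, -1.9, 0, 0, -1],
    [-0.7, -2, 0, 0, -1],
    [-0.7, -2, 0, 0, -1],
    [-0.7, -2, 0, 0, -1],
    [-0.7, -2, 0, 0, -1],
    [-0.7, -2, 0, 0, -1],
    [-0.7, -2, 0, 0, -1],
    [-0.7, -2, 0, 0, -1],
    [-0.7, -2, 0, 0, -1],
    [-0.7, -2, 0, 0, -1],
    [-0.7, -2, 0, 0, -1],
    [0, 0, 0, 0, -1]
  ]
}}

```text
t: 28.75
eef_pos: [0.5018, -0.0006, 0.2026]
tool_rot: [-0.001, -0.033, 0.999, -0.001]
contact_force: [-0.4, -0.4, -2.0]
gripper_width: 0.292
grasp_force: 60.7
```

Emit:
{"name": "carry_out", "arguments": {
  "targets": [
    [0, 0, 2, 0, -1],
    [0, 0, 2, 0, -1],
    [0, 0, 1.5, 0, -1],
    [0, 0, 0, 0, -1],
    [0, 0, 0, 0, -1]
  ]
}}

```text
t: 29.25
eef_pos: [0.5014, 0.0029, 0.1483]
tool_rot: [-0.001, -0.035, 0.999, -0.0]
contact_force: [0.3, 0.4, -2.2]
gripper_width: 0.294
grasp_force: 60.7
```

```bash
python3 -c "
from h import *
x,y=sag(-.055,.0335);go(x,y,.0785,94)"
```

```text
shift [-0.07 -0.01  6.98] turn 0.0 cur 94.0 pos [0.5014 0.0029 0.1483] q [-0.66  0.35  0.65  2.08 -0.29  0.81  1.81] w 0.294
```

Emit:
{"name": "carry_out", "arguments": {
  "targets": [
    [0, 0, 1, 0, -1],
    [0, 0, 1, 0, -1],
    [0, 0, 1, 0, -1],
    [0, 0, 1, 0, -1],
    [0, 0, 1, 0, -1],
    [0, 0, 1, 0, -1],
    [0, 0, 0.9, 0, -1],
    [0, 0, 0, 0, -1],
    [0, 0, 0, 0, 0.1],
    [0, 0, 0, 0, 0.1],
    [0, 0, 0, 0, 0.1],
    [0, 0, -1, 0, 0.1]
  ]
}}

```text
t: 30.45
eef_pos: [0.5015, 0.0027, 0.0897]
tool_rot: [-0.001, -0.035, 0.999, -0.0]
contact_force: [0.3, -0.8, -0.0]
gripper_width: 0.55
grasp_force: 0.0
```

Emit:
{"name": "carry_out", "arguments": {
  "targets": [
    [0, 0, -3, 0, 0.1],
    [0, 0, -3, 0, 0.1],
    [0, 0, -3, 0, 0.4],
    [0, 0, -3, 0, 1],
    [0, 0, -3, 0, 1],
    [0, 0, 0, 0, 1]
  ]
}}

```text
t: 31.05
eef_pos: [0.5046, 0.0025, 0.2443]
tool_rot: [0.004, -0.034, 0.999, 0.001]
contact_force: [-0.4, -0.1, -0.4]
gripper_width: 1.0
grasp_force: 0.0
```

```bash
python3 - <<'E'
from h import *
go(.602,-.3685,.22,15)
c=imaging.calibration('wrist');im=snap('wrist','w9.png');np.savez('w9.npz',im=im,**c)
# saggar pieces: predicted knob pixels vs picture, top of body corners
S=snap('side','side2.png')
C=np.hstack([cv2.resize(im[60:,100:460],(480,480)),cv2.resize(S[180:300,240:380],(320,274)) if 0 else np.zeros((480,1,3),np.uint8)])
D=cv2.resize(S[185:305,240:390],(320,256));E=np.zeros((480,320,3),np.uint8);E[:256]=D
cv2.imwrite('pics/c9.png',np.hstack([cv2.resize(im[60:,100:460],(480,480)),E])[:,:,::-1])
E
```

```text
shift [ -7.15 -37.68   2.41] turn 78.9 cur 93.9 pos [0.5046 0.0025 0.2443] q [-0.76  0.2   0.73  1.98 -0.16  1.    1.69] w 1.0
```

View pics/c9.png

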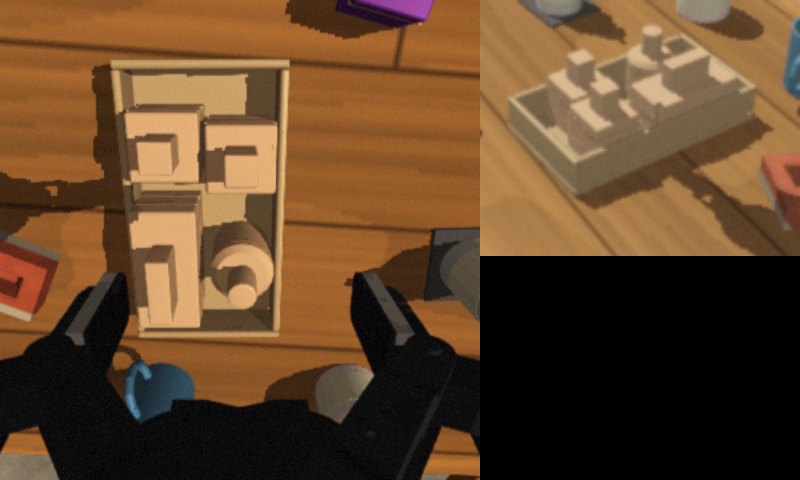

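All four pieces stand flat in the saggar. Next is the sprayer cap, with the fingers shut.

Emit:
{"name": "carry_out", "arguments": {
  "targets": [
    [-1.3, 2.5, 0, 0, -1],
    [-1.3, 2.5, 0, 0, -1],
    [-1.3, 2.5, 0, 0, -1],
    [-1.3, 2.5, 0, 0, -1],
    [-1.2, 2.5, 0, 0, -1],
    [-1.2, 2.5, 0, 0, -1],
    [-1.2, 2.5, 0, 0, -1],
    [-1.2, 2.5, 0, 0, -1],
    [-1.2, 2.5, 0, 0, -1],
    [-1.2, 2.3, 0, 0, -1],
    [0, 0, 0, 0, -1],
    [0, 0, 0, 0, -1]
  ]
}}

```text
t: 32.35
eef_pos: [0.6078, 0.2585, 0.2382]
tool_rot: [-0.001, -0.035, 0.999, -0.001]
contact_force: [0.2, 0.0, 0.5]
gripper_width: 0.002
grasp_force: 0.0
```

```bash
python3 - <<'E'
from h import *
go(.613,.259,.156,94)
for n in('scene','side'):
    im=snap(n,n+'3.png');c=imaging.calibration(n);u,v=map(int,proj(c,(.613,.259,.15)))
    print(n,u,v)
a=cv2.imread('pics/scene0.png');b=cv2.imread('pics/side0.png')
for n,i in(('scene',a),('side',b)):  # cap: dark blob in the start pictures
    c=imaging.calibration(n);u,v=map(int,proj(c,(.613,.259,.15)));x0,y0=u-25,v-25
    m=(i[y0:y0+50,x0:x0+50].max(2)<45).astype(np.uint8);k,l,s,ce=cv2.connectedComponentsWithStats(m);j=1+s[1:,4].argmax()
    print(n,s[j]+[x0,y0,0,0,0],onz(c,s[j][0]+x0+s[j][2]/2,s[j][1]+y0+s[j][3]/2-0.5,.146))
E
```

```text
shift [-0.54  0.03  8.21] turn 0.0 cur 94.0 pos [0.6078 0.2585 0.2382] q [-0.92  0.51  0.61  1.61 -0.31  1.13  1.41] w 0.002
scene 291 274
side 276 145
scene [283 280   7  10  24] [0.63605047 0.27477075 0.146     ]
side [272 142  12  11  75] [0.61536699 0.25584174 0.146     ]
```

Emit:
{"name": "carry_out", "arguments": {
  "targets": [
    [-0.5, 0, 2, 0, -1],
    [0, 0, 2, 0, -1],
    [0, 0, 2, 0, -1],
    [0, 0, 1.5, 0, -1],
    [0, 0, 0.5, 0, -1],
    [0, 0, 0.4, 0, -1],
    [0, 0, 0.3, 0, -1],
    [0, 0, 0.2, 0, -1],
    [0, 0, 0, 0, -1]
  ]
}}

```text
t: 33.35
eef_pos: [0.614, 0.2589, 0.1516]
tool_rot: [0.0, -0.035, 0.999, 0.0]
contact_force: [-0.8, -1.4, 4.1]
gripper_width: -0.003
grasp_force: 1.8
```

Emit:
{"name": "carry_out", "arguments": {
  "targets": [
    [0, 0, 0.2, 0, -1],
    [0, 0, 0.2, 0, -1],
    [0, 0, 0.2, 0, -1],
    [0, 0, 0.2, 0, -1],
    [0, 0, 0, 0, -1],
    [0, 0, 0, 0, -1]
  ]
}}

```text
t: 33.95
eef_pos: [0.6141, 0.2589, 0.1459]
tool_rot: [0.0, -0.034, 0.999, 0.001]
contact_force: [-8.2, -2.7, 20.7]
gripper_width: -0.004
grasp_force: 10.9
```

Cap at its stop (20 N, tip at z 0.146). Release and go to the bar.

Emit:
{"name": "carry_out", "arguments": {
  "targets": [
    [0, 0, -0.5, 0, -1],
    [0, 0, -1, 0, -1],
    [0, 0, -2, 0, -1],
    [0, 0, -3, 0, -1],
    [0, 0, -3, 0, -1],
    [0, 0, 0, 8.5, 1],
    [0, 0, 0, 8.5, 1],
    [0, 0, 0, 8.5, 1],
    [0, 0, 0, 8.5, 1],
    [0, 0, 0, 8.5, 1],
    [0, 0, 0, 0, 1]
  ]
}}

```text
t: 35.05
eef_pos: [0.6133, 0.2597, 0.2375]
tool_rot: [0.0, 0.33, 0.944, -0.0]
contact_force: [0.2, 0.5, -1.1]
gripper_width: 0.992
grasp_force: 0.0
```

```bash
python3 -c "
from h import *
go(.602,-.3685,.24,15)"
```

```text
shift [-38.27 -49.83  -0.23] turn 36.4 cur 51.4 pos [0.6133 0.2597 0.2375] q [-1.03  0.56  0.8   1.61 -0.43  1.15  0.77] w 0.992
```

Emit:
{"name": "carry_out", "arguments": {
  "targets": [
    [-1.9, -2.5, 0, 0, 1],
    [-1.9, -2.5, 0, 0, 1],
    [-1.9, -2.5, 0, 0, 1],
    [-1.9, -2.5, 0, 0, 1],
    [-1.9, -2.5, 0, 0, 1],
    [-1.9, -2.5, 0, 0, 1],
    [-1.9, -2.5, 0, 0, 1],
    [-1.9, -2.5, 0, 0, 1],
    [-1.9, -2.5, 0, 0, 1],
    [-1.9, -2.5, 0, 0, 1],
    [-1.9, -2.5, 0, 0, 1],
    [-1.9, -2.5, 0, 0, 1]
  ]
}}

```text
t: 36.25
eef_pos: [0.605, -0.1187, 0.2379]
tool_rot: [0.0, 0.328, 0.945, 0.0]
contact_force: [1.1, 0.3, 0.5]
gripper_width: 0.998
grasp_force: 0.0
```

Emit:
{"name": "carry_out", "arguments": {
  "targets": [
    [-1.9, -2.5, 0, 0, 1],
    [-1.9, -2.5, 0, 0, 1],
    [-1.9, -2.5, 0, 0, 1],
    [-1.9, -2.4, 0, 0, 1],
    [-1.9, -2.5, 0, 0, 1],
    [-1.9, -2.5, 0, 0, 1],
    [0, 0, 0, 7.5, 1],
    [0, 0, 0, 7.5, 1],
    [0, 0, 0, 7, 1],
    [0, 0, 0, 7, 1],
    [0, 0, 0, 7, 1],
    [0, 0, 0, 0, 1]
  ]
}}

```text
t: 37.45
eef_pos: [0.6017, -0.3049, 0.2374]
tool_rot: [-0.0, 0.604, 0.797, -0.0]
contact_force: [0.1, -0.3, -0.6]
gripper_width: 1.003
grasp_force: 0.0
```

```bash
python3 - <<'E'
from h import *
go(.602,-.3685,.17,15)
c=imaging.calibration('wrist');im=snap('wrist','w10.png');np.savez('w10.npz',im=im,**c)
print(proj(c,(.602,-.3685,.12)))
E
```

```text
shift [-6.14 -1.68  6.74] turn 0.6 cur 15.6 pos [ 0.6017 -0.3049  0.2374] q [-0.23  0.65  0.96  1.59 -0.56  1.2   1.11] w 1.003
(np.float64(262.09070431315456), np.float64(258.49436748888945))
```

```bash
python3 - <<'E'
from h import *
d=np.load('w10.npz');im=cv2.medianBlur(d['im'],3);c=dict(d)
for t in(6,10,14,18):
    m=np.zeros((422,562),np.uint8);cv2.floodFill(im.copy(),m,(262,255),0,(t,)*3,(t,)*3,4|cv2.FLOODFILL_MASK_ONLY|cv2.FLOODFILL_FIXED_RANGE|(255<<8))
    m=cv2.morphologyEx(m[1:-1,1:-1],cv2.MORPH_CLOSE,np.ones((3,3)));p=cv2.findContours(m,0,2)[0];p=max(p,key=len)[:,0]
    W=np.array([onz(c,u,v,.12)[:2] for u,v in p]);r=cv2.minAreaRect((W*1000).astype(np.float32))
    print(t,(m>0).sum(),r,im[255,262])
E
```

```text
6 730 ((602.4743041992188, -368.15643310546875), (20.342926025390625, 41.415531158447266), 12.567768096923828) [214 172 112]
10 770 ((602.5497436523438, -368.1786193847656), (20.520532608032227, 41.530242919921875), 12.309733390808105) [214 172 112]
14 783 ((602.526123046875, -368.1820068359375), (20.83453941345215, 41.669639587402344), 11.874795913696289) [214 172 112]
18 815 ((602.71630859375, -368.3796081542969), (21.51996612548828, 42.573307037353516), 13.924997329711914) [214 172 112]
```

Emit:
{"name": "carry_out", "arguments": {
  "targets": [
    [-1.5, -0.4, 0, 0, 1],
    [-1.5, -0.4, 0, 0, 1],
    [-1.5, -0.4, 0, 0, 1],
    [-1.6, -0.4, 0, 0, 1],
    [0, 0, 2, 2.6, 1],
    [0, 0, 2.5, 0, 1],
    [0, 0, 2, 0, 1],
    [0, 0, 0, 0, 1],
    [0, 0, 0, 0, 1]
  ]
}}

```text
t: 38.4
eef_pos: [0.6023, -0.3675, 0.1722]
tool_rot: [-0.001, 0.623, 0.782, -0.0]
contact_force: [0.2, -0.2, 0.9]
gripper_width: 0.997
grasp_force: 0.0
```

```bash
python3 -c "
from h import *
go(.6026,-.3682,.073,13)"
```

```text
shift [-0.08  0.02  9.92] turn -0.0 cur 13.0 pos [ 0.6023 -0.3675  0.1722] q [-0.09  0.75  0.9   1.57 -0.63  1.14  1.18] w 0.997
```

Emit:
{"name": "carry_out", "arguments": {
  "targets": [
    [-0.1, 0, 2, 0, 1],
    [0, 0, 2, 0, 1],
    [0, 0, 2, 0, 1],
    [0, 0, 2, 0, 1],
    [0, 0, 1.9, 0, 1],
    [0, 0, 0, 0, 1],
    [0, 0, 0, 0, -1],
    [0, 0, 0, 0, -1],
    [0, 0, 0, 0, -1],
    [0, 0, 0, 0, -1],
    [0, 0, 0, 0, -1],
    [0, 0, 0, 0, -1]
  ]
}}

```text
t: 39.6
eef_pos: [0.6028, -0.3696, 0.0746]
tool_rot: [0.001, 0.623, 0.782, 0.0]
contact_force: [-0.1, 0.6, 4.4]
gripper_width: 0.279
grasp_force: 59.6
```

Emit:
{"name": "carry_out", "arguments": {
  "targets": [
    [0, 0, 0, 0, -1],
    [0, 0, -0.5, 0, -1],
    [0, 0, -1, 0, -1],
    [0, 0, -2, 0, -1],
    [0, 0, -2, 0, -1],
    [0, 0, -1, 0, -1],
    [0, 0, 0, 0, -1],
    [0, 0, 0, 0, -1]
  ]
}}

```text
t: 40.4
eef_pos: [0.6026, -0.369, 0.139]
tool_rot: [0.0, 0.623, 0.782, 0.0]
contact_force: [0.1, -0.2, -3.0]
gripper_width: 0.272
grasp_force: 58.9
```

```bash
python3 - <<'E'
from h import *
go(.6525,-.239,.138,-21)
c=imaging.calibration('wrist');im=snap('wrist','w11.png');np.savez('w11.npz',im=im,**c)
print(proj(c,(.6525,-.239,.034)))
h=cv2.cvtColor(im,cv2.COLOR_RGB2HSV)
m=((h[...,0]<7)&(h[...,1]>140)&(h[...,2]>60)).astype(np.uint8)
for p in cv2.findContours(m,0,2)[0]:
    if cv2.contourArea(p)>300: print(cv2.contourArea(p),cv2.boundingRect(p))
E
```

```text
shift [11.56  7.76  0.1 ] turn 33.9 cur 12.9 pos [ 0.6026 -0.369   0.139 ] q [-0.08  0.79  0.88  1.59 -0.66  1.08  1.2 ] w 0.272
(np.float64(380.83538110195), np.float64(59.77382425322227))
605.5 (363, 31, 59, 69)
```

Emit:
{"name": "carry_out", "arguments": {
  "targets": [
    [1.2, 0.8, 0, 0, -1],
    [1.2, 0.8, 0, 0, -1],
    [1.2, 0.8, 0, 0, -1],
    [1.3, 0.9, 0, 0, -1],
    [0, 0, 0, 8.5, -1],
    [0, 0, 0, 8.5, -1],
    [0, 0, 0, 8.5, -1],
    [0, 0, 0, 8.4, -1],
    [0, 0, 0, 0, -1],
    [0, 0, 0, 0, -1]
  ]
}}

```text
t: 41.45
eef_pos: [0.6243, -0.3131, 0.1385]
tool_rot: [-0.0, 0.823, 0.568, -0.0]
contact_force: [0.2, -0.2, -2.7]
gripper_width: 0.269
grasp_force: 59.0
```

```bash
python3 - <<'E'
from h import *
go(.6525,-.239,.138,-21)
c=imaging.calibration('wrist');im=snap('wrist','w11.png');np.savez('w11.npz',im=im,**c)
u,v=map(int,proj(c,(.6525,-.239,.034)));print(u,v)
cv2.imwrite('pics/w11b.png',cv2.resize(im[max(v-110,0):v+150,max(u-140,0):u+140][:,:,::-1],None,fx=2.2,fy=2.2,interpolation=2));print(max(v-110,0),max(u-140,0))
E
```

```text
shift [7.93 0.02 0.05] turn 0.3 cur -20.7 pos [ 0.6243 -0.3131  0.1385] q [-0.23  0.85  1.02  1.62 -0.78  1.13  0.62] w 0.269
278 110
0 138
```

View pics/w11b.png

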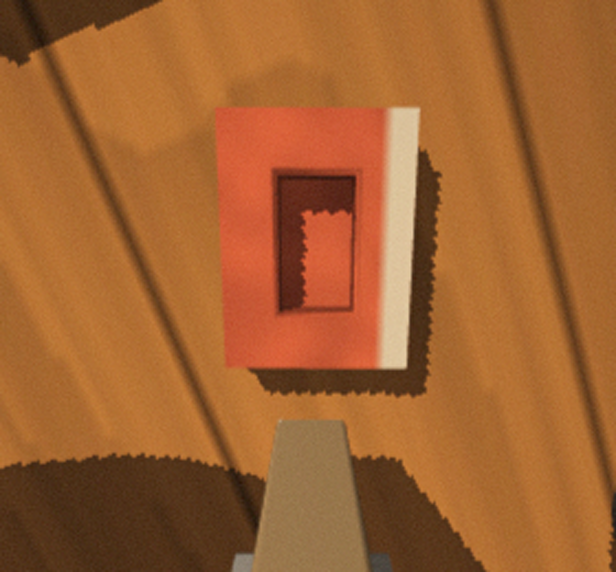

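```bash
python3 - <<'E'
from h import *
c=dict(np.load('w11.npz'));f=lambda x,y,z:onz(c,138+x/2.2,y/2.2,z)
o=bot.get_obs();q=o['tool_rot'];M=R.from_quat(np.r_[q[1:],q[0]]).as_matrix();T=o['eef_pos']
for n,p in dict(slot=f(316,241,.034),b1=f(217,107,.034),b2=f(419,107,.034),b3=f(407,369,.034),b4=f(226,367,.034),barL=f(279,421,.064),barR=f(345,421,.064)).items():
    print(n,p.round(4),'tool cm',((M.T@(p-T))*100).round(2))
print(c['cx'],proj(c,T))
E
```

```text
slot [ 0.6551 -0.2392  0.034 ] tool cm [ 8.03  0.27 10.47]
b1 [ 0.6388 -0.1866  0.034 ] tool cm [12.36 -3.12 10.47]
b2 [ 0.7032 -0.211   0.034 ] tool cm [12.37  3.76 10.47]
b3 [ 0.6715 -0.2956  0.034 ] tool cm [ 3.33  3.8  10.47]
b4 [ 0.6064 -0.2701  0.034 ] tool cm [ 3.41 -3.19 10.47]
barL [ 0.622 -0.29   0.064] tool cm [ 2.1  -1.03  7.47]
barR [ 0.6435 -0.2981  0.064 ] tool cm [2.11 1.27 7.47]
279.37835177698844 (np.float64(277.8610921214588), np.float64(265.74463362633674))
```

Slot centre at crop (316,241), and the bar foot at (312,421) is square with the block. Shift 8.0 cm along x and 0.17 cm along y, then lower slowly.

Emit:
{"name": "carry_out", "arguments": {
  "targets": [
    [1.6, 0, 0, 0, -1],
    [1.6, 0.1, 0, 0, -1],
    [1.6, 0.1, 0, 0, -1],
    [1.6, 0, 0, 0, -1],
    [1.6, 0, 0, 0, -1],
    [0, 0, 0, 0, -1],
    [0, 0, 1.5, 0, -1],
    [0, 0, 1, 0, -1],
    [0, 0, 0.4, 0, -1],
    [0, 0, 0.4, 0, -1],
    [0, 0, 0.4, 0, -1],
    [0, 0, 0, 0, -1]
  ]
}}

```text
t: 42.7
eef_pos: [0.6541, -0.2404, 0.1013]
tool_rot: [-0.0, 0.824, 0.566, -0.0]
contact_force: [0.4, 0.8, -3.1]
gripper_width: 0.272
grasp_force: 59.1
```

Emit:
{"name": "carry_out", "arguments": {
  "targets": [
    [0, 0, 0.4, 0, -1],
    [0, 0, 0.4, 0, -1],
    [0, 0, 0.4, 0, -1],
    [0, 0, 0.3, 0, -1],
    [0, 0, 0.2, 0, -1],
    [0, 0, 0, 0, -1],
    [0, 0, 0, 0, -1]
  ]
}}

```text
t: 43.4
eef_pos: [0.6544, -0.2402, 0.0848]
tool_rot: [0.0, 0.824, 0.566, 0.0]
contact_force: [0.1, 0.3, -2.6]
gripper_width: 0.277
grasp_force: 59.1
```

Foot at about z 0.010 with no snag. Release and rise.

Emit:
{"name": "carry_out", "arguments": {
  "targets": [
    [0, 0, 0.1, 0, -1],
    [0, 0, 0, 0, 0.3],
    [0, 0, 0, 0, 0.3],
    [0, 0, 0, 0, 0.3],
    [0, 0, 0, 0, 0.3],
    [0, 0, -2, 0, 0.3],
    [0, 0, -3, 0, 0.3],
    [0, 0, -3, 0, 0.3],
    [0, 0, -3, 0, 0.3],
    [0, 0, -3, 0, 0.3],
    [-4, 0, -2, 0, 0.3],
    [0, 0, 0, 0, 0.3]
  ]
}}

```text
t: 44.6
eef_pos: [0.6375, -0.2848, 0.25]
tool_rot: [0.004, 0.826, 0.563, 0.0]
contact_force: [-0.7, -1.7, 0.8]
gripper_width: 0.654
grasp_force: 0.0
```

```bash
python3 - <<'E'
from h import *
d0=cv2.imread('pics/side2.png').astype(int);S=snap('side','side4.png')[:,:,::-1].astype(int);c=imaging.calibration('side')
for n,(x,y) in dict(dish=sag(.06,-.031),sq1=sag(-.066,-.031),rnd=sag(.055,.034),sq2=sag(-.055,.0335)).items():
    u,v=map(int,proj(c,(x,y,.09)));print(n,abs(d0-S)[v-8:v+8,u-8:u+8].mean().round(1))
u,v=proj(c,(.6541,-.2403,.13));print('bar top',u,v)
# bar top from side: floodfill, plane z=.13
im=cv2.medianBlur(S.astype(np.uint8),3)
for t in(8,12):
    m=np.zeros((422,562),np.uint8);cv2.floodFill(im.copy(),m,(int(u),int(v)),0,(t,)*3,(t,)*3,4|cv2.FLOODFILL_MASK_ONLY|cv2.FLOODFILL_FIXED_RANGE|(255<<8))
    p=max(cv2.findContours(m[1:-1,1:-1],0,2)[0],key=len)[:,0];W=np.array([onz(c,*q,.13)[:2] for q in p]);print(cv2.minAreaRect((W*1000).astype(np.float32)))
wc=imaging.calibration('wrist');w=snap('wrist','w12.png')
print(proj(wc,(.6541,-.2403,.13)),proj(wc,(.6541,-.2403,.034)))
im=cv2.medianBlur(w,3);u,v=map(int,proj(wc,(.6541,-.2403,.13)))
for t in(8,14):
    m=np.zeros((422,562),np.uint8);cv2.floodFill(im.copy(),m,(u,v),0,(t,)*3,(t,)*3,4|cv2.FLOODFILL_MASK_ONLY|cv2.FLOODFILL_FIXED_RANGE|(255<<8))
    p=max(cv2.findContours(m[1:-1,1:-1],0,2)[0],key=len)[:,0];W=np.array([onz(wc,*q,.13)[:2] for q in p]);print(cv2.minAreaRect((W*1000).astype(np.float32)))
print(bot.get_obs()['contact_force'])
E
```

```text
dish 7.9
sq1 7.7
rnd 8.0
sq2 8.0
bar top 398.0425763001475 235.8119900764043
((651.9207153320312, -241.4634246826172), (34.87873840332031, 20.70311737060547), 66.52286529541016)
((651.6315307617188, -241.6304931640625), (36.06364440917969, 21.385257720947266), 69.02285766601562)
(np.float64(276.96705757239863), np.float64(151.53672634618968)) (np.float64(277.1251847844445), np.float64(139.50773075913094))
((654.9423828125, -238.78106689453125), (40.17986297607422, 20.686038970947266), 69.2055435180664)
((654.9586181640625, -239.29066467285156), (40.943267822265625, 21.59419822692871), 68.5717544555664)
[0.8364661  1.05657668 0.33019491]
```

```bash
python3 - <<'E'
from h import *
g=lambda f:cv2.imread(f'pics/{f}.png',0);a,b,z=g('side2'),g('side4'),g('side0');c=imaging.calibration('side')
def tm(a,b,p,r=9):
    u,v=map(int,proj(c,p));t=a[v-r:v+r,u-r:u+r];s=b[v-r-12:v+r+12,u-r-12:u+r+12];_,m,_,l=cv2.minMaxLoc(cv2.matchTemplate(s,t,5));return (l[0]-12,l[1]-12,round(m,2))
for n,(x,y) in dict(dish=sag(.06,-.031),sq1=sag(-.066,-.031),rnd=sag(.055,.034),sq2=sag(-.055,.0335)).items(): print(n,tm(a,b,(x,y,.09)))
print('cap',tm(z,b,(.614,.258,.148)),'bystander region diff',abs(z.astype(int)-b)[370:,340:].mean())
E
```

```text
dish (0, 0, 1.0)
sq1 (0, 0, 1.0)
rnd (0, 0, 1.0)
sq2 (0, 0, 1.0)
cap (0, 0, 1.0) bystander region diff 14.162454545454546
```

Nothing has shifted, the cap is back up, and the bar is centred and upright in the slot. Handing in.

```bash
python3 -c "
from h import *
print(bot.hand_in())"
```

```text
the job is handed in; nothing more can be done
None
```

I packed all four bisque pieces present (one dish, two square jars, one round jar) upright in the saggar, pressed the cap to its stop and saw it spring back, stood the trial bar fully down in its slot, and handed the job in; no verdict came back.

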